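# Load a fan dryer with fresh plaques and restart it

### The job

Push the red mushroom stop on the control box down so that it stays down, and then stand every wooden plaque upright on one of its thin edges on the steel deck of the dryer, clear of one another, steady and not leaning on anything. With the plaques loaded, turn the mushroom clockwise so that it pops back up, and only then start the dryer: twist the black start knob clockwise to its stop and let it spring back by itself. Leave the jar and the cup where they are.

Things in the scene. Friction and masses are not known exactly. Their poses are not given: they have to be found in the camera images.
- plaque0: plain wooden plaque, a block 80 x 50 x 18 mm, about 70 g (varies); origin at its middle, x along the 80 mm, y along the 50 mm, z through the 18 mm thickness. Starts lying flat on the bench, 50 mm is the width to grip. Three or four of plaque0 to plaque3 are present
- plaque1: plain wooden plaque, a block 80 x 50 x 18 mm, about 70 g (varies); origin at its middle, x along the 80 mm, y along the 50 mm, z through the 18 mm thickness. Starts lying flat on the bench, 50 mm is the width to grip. Three or four of plaque0 to plaque3 are present
- plaque2: plain wooden plaque, a block 80 x 50 x 18 mm, about 70 g (varies); origin at its middle, x along the 80 mm, y along the 50 mm, z through the 18 mm thickness. Starts lying flat on the bench, 50 mm is the width to grip. Three or four of plaque0 to plaque3 are present
- plaque3: plain wooden plaque, a block 80 x 50 x 18 mm, about 70 g (varies); origin at its middle, x along the 80 mm, y along the 50 mm, z through the 18 mm thickness. Starts lying flat on the bench, 50 mm is the width to grip. Three or four of plaque0 to plaque3 are present
- dryer: bench dryer, fixed: a flat steel deck 240 mm (x) x 200 mm (y), 12 mm thick, with its top 12 mm above this origin, which is the middle of the deck's underside on the bench; at its +x end a grey fan box, 75 mm high, fills x = 125 to 185 mm over the whole width. The plaques are to stand on the deck, with room to spread them out in two rows of two
- controls: white control box, fixed, 220 mm (x) x 110 mm (y) x 60 mm high; origin at the middle of its underside. The mushroom stop is on its top at x = +60 mm, the start knob at x = -60 mm, each on a flat 60 mm collar 4 mm high
- stop_top (a point): centre of the top of the red mushroom head: a disc 40 mm across and 16 mm thick, its top 40 mm above the box when up, on a 28 mm neck; it travels straight down 10 mm and stays about 8 mm down once latched
- stop_press (a joint): how far the mushroom is pushed down, m: 0 up, 0.010 fully down. A spring pushes it up with 2 N when up, 6 N when fully down, and pushing past the latch takes a little more, about 8 N. Pushed down beyond 8.5 mm it latches and then stays at about 0.008; if not pushed that far it springs back to 0
- stop_turn (a joint): clockwise turn (seen from above) of the mushroom head, rad, 0 to 1.0; a weak spring (under 0.05 Nm) turns it back to 0. When latched, a turn beyond about 0.8 frees the latch and the head pops up when let go
- start_grip (a point): on the axis of the black start knob, at the height to grip it, 35 mm above the top of the box. The knob is a bar 42 x 14 mm, 32 mm high; its top lies 7 mm above this point. At rest the bar lies along the box's x. This point turns with the knob
- start_knob (a joint): clockwise turn (seen from above) of the start knob, rad: 0 at rest, stop at 1.1; a spring (0.03 Nm at rest, 0.14 Nm at the stop) turns it back to 0 when released
- jar: closed glass jar 60 mm across and 70 mm high, origin at the middle of its underside; leave alone
- cup: empty clear cup 70 mm across and 70 mm high, origin at the middle of its underside; leave alone

How it is judged:
On the way, in this order (a step that is already met when the one before it is completed fails the run):
1. the mushroom stop is latched down and let go (value of joint stop_press above 0.006 m and distance between the grasp point and stop_top above 0.035 m), for 0.3 s.
2. with the stop down, every plaque stands on a thin edge on the deck, clear of the others (value of joint stop_press above 0.006 m and angle between plaque0's own z axis and vertical between 1.47 and 1.67 rad and x of plaque0 in the frame of dryer between -0.115 and 0.115 m and y of plaque0 in the frame of dryer between -0.095 and 0.095 m and z of plaque0 in the frame of dryer between 0.03 and 0.058 m and linear speed of each of plaque0, plaque1, plaque2, plaque3 below 0.03 m/s and angle between plaque1's own z axis and vertical between 1.47 and 1.67 rad and x of plaque1 in the frame of dryer between -0.115 and 0.115 m and y of plaque1 in the frame of dryer between -0.095 and 0.095 m and z of plaque1 in the frame of dryer between 0.03 and 0.058 m and angle between plaque2's own z axis and vertical between 1.47 and 1.67 rad and x of plaque2 in the frame of dryer between -0.115 and 0.115 m and y of plaque2 in the frame of dryer between -0.095 and 0.095 m and z of plaque2 in the frame of dryer between 0.03 and 0.058 m and angle between plaque3's own z axis and vertical between 1.47 and 1.67 rad and x of plaque3 in the frame of dryer between -0.115 and 0.115 m and y of plaque3 in the frame of dryer between -0.095 and 0.095 m and z of plaque3 in the frame of dryer between 0.03 and 0.058 m and contact force between plaque0 and plaque1 below 0.05 N and contact force between each of plaque0, plaque1 and plaque2 below 0.05 N and contact force between each of plaque0, plaque1, plaque2 and plaque3 below 0.05 N), for 0.3 s.
3. the mushroom stop is turned and back up (value of joint stop_press below 0.0015 m), for 0.3 s.
4. the start knob is twisted to its stop (value of joint start_knob above 1.02 rad), for 0.05 s.
5. the start knob has sprung back (value of joint start_knob below 0.08 rad), for 0.2 s.
At the end, for the whole second after the job is handed in: Every plaque present stands on a thin edge on the deck (within 5 degrees of upright, centre over the deck), at rest and touching no other plaque; the mushroom is up (under 1.5 mm down), the start knob is back within 0.08 rad of rest, and jar and cup are within 30 mm of where they were (angle between plaque0's own z axis and vertical between 1.47 and 1.67 rad and x of plaque0 in the frame of dryer between -0.115 and 0.115 m and y of plaque0 in the frame of dryer between -0.095 and 0.095 m and z of plaque0 in the frame of dryer between 0.03 and 0.058 m and linear speed of each of plaque0, plaque1, plaque2, plaque3 below 0.03 m/s and angle between plaque1's own z axis and vertical between 1.47 and 1.67 rad and x of plaque1 in the frame of dryer between -0.115 and 0.115 m and y of plaque1 in the frame of dryer between -0.095 and 0.095 m and z of plaque1 in the frame of dryer between 0.03 and 0.058 m and angle between plaque2's own z axis and vertical between 1.47 and 1.67 rad and x of plaque2 in the frame of dryer between -0.115 and 0.115 m and y of plaque2 in the frame of dryer between -0.095 and 0.095 m and z of plaque2 in the frame of dryer between 0.03 and 0.058 m and angle between plaque3's own z axis and vertical between 1.47 and 1.67 rad and x of plaque3 in the frame of dryer between -0.115 and 0.115 m and y of plaque3 in the frame of dryer between -0.095 and 0.095 m and z of plaque3 in the frame of dryer between 0.03 and 0.058 m and contact force between plaque0 and plaque1 below 0.05 N and contact force between each of plaque0, plaque1 and plaque2 below 0.05 N and contact force between each of plaque0, plaque1, plaque2 and plaque3 below 0.05 N and value of joint stop_press below 0.0015 m and value of joint start_knob below 0.08 rad and distance of each of jar, cup from where it was at the start of the episode below 0.03 m).
It fails at once if the start knob is turned while the stop is still down (value of joint start_knob above 0.5 rad and value of joint stop_press above 0.005 m).
It fails at once if the jar or cup is displaced or tipped (distance of any of jar, cup from where it was at the start of the episode above 0.04 m or angle between any of jar, cup's own z axis and vertical above 0.5 rad).
Of plaque0, plaque1, plaque2, plaque3 only 3 to 4 are there at a start; the rules pass over those that are not, and their reading is None.
At some moment in a run one of plaque0, plaque1, plaque2, plaque3 may be knocked a few centimetres aside while the robot is not near it.
Once in a run the grip may slacken for a moment while it holds something.
It also fails if it takes over 210 s, if anything falls off the work surface, if the arm or the gripper's body presses on something with over 40 N, if the wrist force passes 120 N, or if a joint passes its speed limit or range.

### The arm

A 7-joint arm with a two-finger parallel gripper is mounted at the origin on the work surface. World frame = base frame: x ahead of the robot, y to its left, z up, the work surface at z = 0. Lengths are in m, angles in rad, forces in N, time in s.
With the tool pointing down it reaches from about 0.425 to 0.875 m from the base axis. Payload 4.7 kg.
Tool frame: the origin (TCP) lies midway between the tips of the shut fingers; the grasp point (between the pads) lies 19 mm behind it; z points along the fingers, y is the line along which they close (so a half turn about z gives the same grasp; the last joint's range is limited). The gripper opens to 87 mm and grips with 3 to 60 N. Pads are 19 mm wide; open, the fingers measure 117 mm over their backs; the gripper's body (75 mm by 190 mm) begins 51 mm behind the grasp point.
Start: joints at [-1.285, 0.321, -0.07, 1.45, 0.023, 1.371, -0.057], TCP at [0.175, 0.626, 0.223] pointing down, gripper open.
Joint ranges: [-2.86, 2.86], [-0.3, 2.09], [-1.38, 1.24], [0.06, 2.45], [-1.56, 4.7], [0.09, 2.05], [-2.69, 2.69]. Speed limits (rad/s): [2.57, 2.57, 3.14, 3.14, 3.14, 3.14, 3.14].

### API

Orientations are given as a rotation vector (axis times angle).
In Python, from bench import ctrl gives the robot as it stands. The module is installed in compiled form; this text tells all that it offers.
- The arm moves only by the tool carry_out, never from a script. Its argument "steps" is a list of rows, each a list of 7 numbers: the turn, a rotation vector about the world's x, y, z in degrees, then the shift along the world's x, y, z in cm, then the opening, from 0 (shut) to 1 (fully open). A call has 1 to 12 rows; each row is the pose to reach, as a shift and turn from the pose commanded when the call began; what a row does not reach only later rows make up. A row lasts 1/10 s, in which the tool goes at most 50 mm and 8.59 degrees, less where a joint would pass 70% of its speed; a pose out of reach is approached as far as the arm can. A call with a gripper value outside its range is refused whole. The fingers move at their own pace and stop on an object; "squeeze" is the grip in N (left out, the last holds). Time passes only in rows, so rows that repeat a pose let the fingers close. It gives the time, the measured TCP pose, the force, the opening and the grip force at its end, in the units of the state.
- ctrl.get_state(): the state, without advancing time (a new reading comes with each control period).
- ctrl.get_image(name): name is "scene" or "top"; returns a dict with "pixels" (420x560x3 uint8, red, green, blue), "camera_matrix" (3x3 intrinsics, pixels), "k1" (the pictures are not rectified: a ray, as slopes to the right and down, at radius r is drawn at 1 + k1 r^2 times it, then the intrinsics apply), "cam_to_world" (4x4, takes a point from camera to world coordinates). Camera axes: x right, y down, z forward; pixel columns grow to the right and rows downward; lengths in m; the calibration is good to about 2 mm. A picture is of the moment at which its call begins. There is no depth.
- ctrl.close_job(): hands the job in; it is judged then, once.
The state is a dict: "time": time; "joint_positions": joint angles; "qd": joint speeds; "joint_torque": joint torques, N m; "position": TCP position; "tool_rot": TCP orientation; "ft_force": force on the tool from outside, world axes, zero at the start; "torque": the same for the moment, N m; "grip_width": opening from 0.0 (shut) to 1.0 (fully open); "grip_force": force on a finger pad.
Only numpy, scipy, OpenCV 4.12 (cv2) and the standard library are available. Lean on these libraries where they do the work, as an engineer would, in place of code of your own. Each camera call takes 0.05 s, during which the arm holds its last target. There are 200 camera calls.

## Working session

There is one attempt and no reset: what is moved stays moved. The work goes in short steps, Python scripts to look and compute and a tool call to move; the robot and the scene stay as the last step left them, time stands still between calls to the robot, and variables do not carry over. Pictures are saved under pics/ and viewed, at most 14 in all, crops included, and the job is handed in when it is done.

Besides the shell and the picture viewer there is one more tool, called after "Call:" as name([rows], argument=value, ...), one row to a line, values as JSON. carry_out: Moves the arm, as the interface text tells. Its arguments: {"type":"object","properties":{"steps":{"type":"array","items":{"type":"array","items":{"type":"number"}}},"squeeze":{"type":"number"}},"required":["steps"]}

```bash
mkdir -p pics; cat > h.py <<'E'
import numpy as np, cv2
from bench import ctrl
def snap(name,fn):
    im=ctrl.get_image(name); cv2.imwrite('pics/'+fn+'.png',im['pixels'][:,:,::-1])
    np.savez('pics/'+fn+'.npz',**{k:np.array(v) for k,v in im.items()}); return im
def ray(im,uv):
    K=np.array(im['camera_matrix']);T=np.array(im['cam_to_world']);k1=float(im['k1'])
    p=np.linalg.solve(K,np.r_[uv,1.])[:2]; s=p.copy()
    for _ in range(50): s=p/(1+k1*(s@s))
    return T[:3,3],T[:3,:3]@np.r_[s,1]
def onz(im,uv,z):
    o,d=ray(im,uv); return o+d*(z-o[2])/d[2]
def tri(im1,uv1,im2,uv2):
    A=[];b=[]
    for im,uv in((im1,uv1),(im2,uv2)):
        o,d=ray(im,uv); d=d/np.linalg.norm(d);P=np.eye(3)-np.outer(d,d);A.append(P);b.append(P@o)
    x=np.linalg.lstsq(np.vstack(A),np.hstack(b),rcond=None)[0]
    return x
def proj(im,X):
    K=np.array(im['camera_matrix']);T=np.array(im['cam_to_world'])
    c=T[:3,:3].T@(np.array(X)-T[:3,3]); s=c[:2]/c[2]; s=s*(1+float(im['k1'])*(s@s))
    return (K@np.r_[s,1])[:2]
def load(fn): return dict(np.load('pics/'+fn+'.npz'))
E
python3 - <<'E'
from h import *
for n in('scene','top'):
    im=snap(n,n+'0'); print(n,im['camera_matrix'],im['k1'],np.round(im['cam_to_world'],3))
print(ctrl.get_state())
E
```

```text
scene [[434.31770257   0.         276.01803239]
 [  0.         434.31770257 215.30714846]
 [  0.           0.           1.        ]] -0.13139565459789157 [[-0.113  0.653 -0.749  1.24 ]
 [ 0.994  0.083 -0.077  0.052]
 [ 0.012 -0.753 -0.658  0.658]
 [ 0.     0.     0.     1.   ]]
top [[448.69353202   0.         278.54087647]
 [  0.         448.69353202 201.99281747]
 [  0.           0.           1.        ]] 0.04224794816707275 [[-0.028 -0.991  0.129  0.461]
 [-1.     0.029  0.005 -0.014]
 [-0.009 -0.129 -0.992  1.061]
 [ 0.     0.     0.     1.   ]]
{'time': 0.1, 'joint_positions': array([-1.28491011,  0.32172683, -0.07007343,  1.4515601 ,  0.02260665,
        1.37083033, -0.05691619]), 'qd': array([-0.00119543, -0.00164228, -0.0002563 , -0.00273591, -0.00072757,
        0.00080758,  0.0013614 ]), 'joint_torque': array([-4.24372074e-04, -4.92570341e+01, -4.05963929e-01, -3.13396275e+01,
       -6.42943732e-02,  3.95241415e-02,  8.43005751e-05]), 'position': array([0.17441386, 0.62563336, 0.22158157]), 'tool_rot': array([-4.25586443e-01, -3.11249986e+00,  2.72243346e-03]), 'ft_force': array([-0.08829025,  0.65279543, -0.00313533]), 'torque': array([-0.03513102, -0.02717129, -0.06743092]), 'grip_force': 0.0, 'grip_width': 1.0004962124095267}
```

View pics/scene0.png

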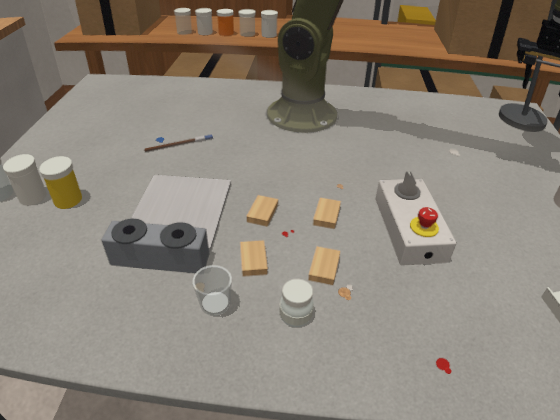

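View pics/top0.png

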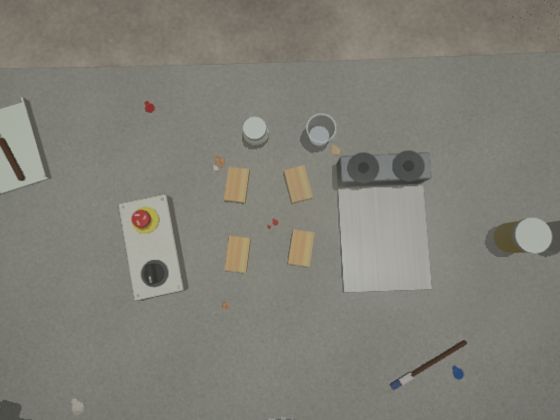

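The top view shows four plaques near (237,185), (298,184), (237,254) and (301,248). The box spans (121-183, 196-299), with the mushroom at (143,219) and the knob at (154,272). The deck spans (339-430, 186-291), with its fan box at the top; jar (255,130) and cup (320,130).

```bash
python3 - <<'E'
import cv2,numpy as np
t=cv2.imread('pics/top0.png');s=cv2.imread('pics/scene0.png')
def c(i,x,y,w,h,W,H): return cv2.resize(i[y:y+h,x:x+w],(W,H),interpolation=cv2.INTER_CUBIC)
a=np.hstack([c(t,110,190,80,120,400,600),c(s,370,160,80,120,400,600)])
b=np.hstack([c(t,330,145,110,165,400,600),c(s,95,170,150,225,400,600)])
cv2.imwrite('pics/boxz.png',a);cv2.imwrite('pics/dryz.png',b)
E
cat > plq.py <<'E'
from h import *
from scipy.optimize import minimize
def masks(im,fn=None):
    hsv=cv2.cvtColor(im['pixels'],cv2.COLOR_RGB2HSV)
    m=cv2.inRange(hsv,(8,70,90),(24,255,255)); m=cv2.morphologyEx(m,cv2.MORPH_OPEN,np.ones((3,3)))
    n,l,st,ce=cv2.connectedComponentsWithStats(m)
    return [(l==i).astype(np.uint8) for i in range(1,n) if 200<st[i,4]<1500],[ce[i] for i in range(1,n) if 200<st[i,4]<1500]
def corners(p,dims):
    x,y,z,th=p; c,s=np.cos(th),np.sin(th)
    return [np.r_[x+c*a-s*b,y+s*a+c*b,z+h] for a in(-dims[0]/2,dims[0]/2) for b in(-dims[1]/2,dims[1]/2) for h in(-dims[2]/2,dims[2]/2)]
def iou(p,dims,obs):
    t=0
    for im,m in obs:
        P=np.array([proj(im,X) for X in corners(p,dims)],np.float32)
        h=cv2.convexHull(P)[:,0]
        S=4; ys,xs=np.where(m); x0,y0=xs.min()-15,ys.min()-15; x1,y1=xs.max()+15,ys.max()+15
        M=cv2.resize(m[y0:y1,x0:x1],None,fx=S,fy=S,interpolation=cv2.INTER_NEAREST)
        R=np.zeros_like(M); cv2.fillConvexPoly(R,np.round(((h-[x0,y0])*S+S/2-.5)*16).astype(int),1,shift=4)
        t-=(M&R).sum()/((M|R).sum()+1)
    return t
E
python3 - <<'E'
from plq import *
t,s=load('top0'),load('scene0')
mt,ct=masks(t);ms,cs=masks(s); print(np.round(ct),np.round(cs))
for m,c in zip(mt,ct):
    q=onz(t,c,.009); j=np.argmin([np.linalg.norm(proj(s,q)-k) for k in cs])
    obs=[(t,m),(s,ms[j])]
    f=lambda v:iou((v[0],v[1],v[2],v[3]/10),(.08,.05,.018),obs)
    best=min((minimize(f,[q[0],q[1],.009,10*a],method='Nelder-Mead',options=dict(initial_simplex=[[q[0]+d[0],q[1]+d[1],.009+d[2],10*a+d[3]] for d in [(0,0,0,0),(.006,0,0,0),(0,.006,0,0),(0,0,.006,0),(0,0,0,2)]])) for a in(0,.3,-.3)),key=lambda r:r.fun)
    print(np.round(best.x[:3],4),'yaw',round(np.degrees(best.x[3]/10),1),'iou',best.fun/2)
E
```

```text
[[236. 185.]
 [298. 184.]
 [301. 248.]
 [237. 254.]] [[188.  64.]
 [401.  79.]
 [454.  83.]
 [512.  93.]
 [ 64. 191.]
 [262. 210.]
 [327. 213.]
 [253. 258.]
 [324. 265.]]
[0.6423 0.09   0.0116] yaw -7.7 iou -0.9497656187282628
[ 0.639  -0.0553  0.0115] yaw 12.4 iou -0.9348442528454703
[ 0.4886 -0.0571  0.011 ] yaw -10.6 iou -0.9519748136355517
[0.4789 0.0906 0.011 ] yaw -7.6 iou -0.9470863751503369
```

View pics/boxz.png

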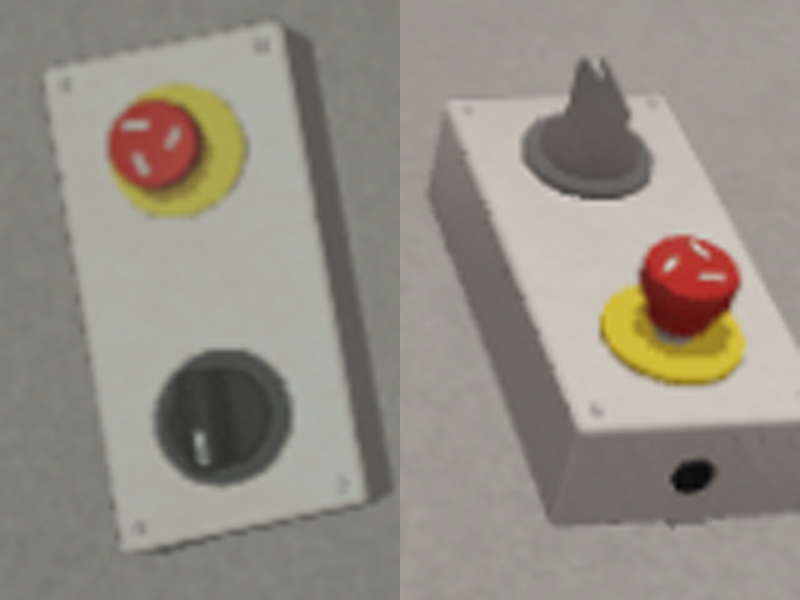

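View pics/dryz.png

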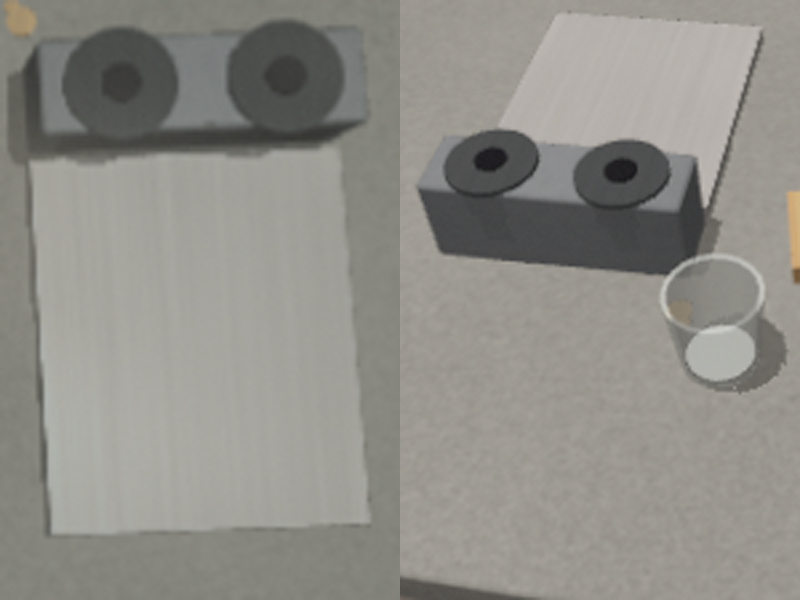

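The zooms give usable corners: the box top in both views, the mushroom head at top (141,218.6) / scene (428.4,213.6), the black collar at (154.6,273.4) / (407.6,190.6), and the deck's near corners at top (343.8,291.9) and (431.8,288.6).

```bash
python3 - <<'E'
from h import *
t,s=load('top0'),load('scene0')
T=lambda a,b:np.round(tri(t,a,s,b),4)
print('box far-L?',T((134.4,300),(379,180)),T((183.6,290),(422,178.6)) ,T((119,204.4),(405.6,246.4)))
for n,(a,b) in dict(a=((134.4,300),(422,178.6)),b=((183.6,290),(379,180)),c=((165.6,194.4),(405.6,246.4))).items(): print(n,T(a,b))
print('top box corners z.06',[np.round(onz(t,p,.06),4) for p in((119,204.4),(165.6,194.4),(183.6,290),(134.4,300))])
print('mush',T((141,218.6),(428.4,213.6)),'collar',T((145.4,220),(424.6,226.8)),'blk',T((154.6,273.4),(407.6,190.6)))
print('mush z.1',onz(t,(141,218.6),.1),onz(s,(428.4,213.6),.1))
print('blk .064',onz(t,(154.6,273.4),.064),onz(s,(407.6,190.6),.064))
print('deck',T((343.8,291.9),(230.7,180.5)),T((431.8,288.6),(153.9,175.2)))
print([np.round(onz(t,p,.012),4) for p in((343.8,291.9),(431.8,288.6),(338.3,189),(424,186.3))])
print('jar',onz(t,(255,125),.07),'cup',onz(t,(321,128),.07))
E
```

```text
box far-L? [0.3893 0.2567 0.0665] [0.4111 0.2521 0.0741] [0.5964 0.2983 0.0557]
a [0.3854 0.3108 0.0609]
b [0.4032 0.2059 0.059 ]
c [0.6167 0.246  0.0571]
top box corners z.06 [array([0.5965, 0.3487, 0.06  ]), array([0.6162, 0.2447, 0.06  ]), array([0.4033, 0.2041, 0.06  ]), array([0.3853, 0.311 , 0.06  ])]
mush [0.5594 0.289  0.0982] collar [0.5595 0.29   0.0624] blk [0.4412 0.2681 0.0634]
mush z.1 [0.55899758 0.28672555 0.1       ] [0.56111225 0.28997231 0.1       ]
blk .064 [0.4411877  0.26667921 0.064     ] [0.44173558 0.26918437 0.064     ]
deck [ 0.3857 -0.1518  0.0102] [ 0.3883 -0.3515  0.0111]
[array([ 0.386 , -0.1525,  0.012 ]), array([ 0.3886, -0.3525,  0.012 ]), array([ 0.6246, -0.1509,  0.012 ]), array([ 0.625 , -0.3519,  0.012 ])]
jar [0.76842263 0.03932872 0.07      ] cup [ 0.75676553 -0.11039057  0.07      ]
```

Call:
carry_out([
  [0, 0, 8, 38.5, -33.8, -8.3, 0],
  [0, 0, 8, 38.5, -33.8, -8.3, 0],
  [0, 0, 8, 38.5, -33.8, -8.3, 0],
  [0, 0, 8, 38.5, -33.8, -8.3, 0],
  [0, 0, 8, 38.5, -33.8, -8.3, 0],
  [0, 0, 8, 38.5, -33.8, -8.3, 0],
  [0, 0, 8, 38.5, -33.8, -8.3, 0],
  [0, 0, 8, 38.5, -33.8, -8.3, 0],
  [0, 0, 8, 38.5, -33.8, -8.3, 0],
  [0, 0, 8, 38.5, -33.8, -8.3, 0],
  [0, 0, 8, 38.5, -33.8, -8.3, 0],
  [0, 0, 8, 38.5, -33.8, -8.3, 0],
])

```text
time: 1.3
position: [0.562, 0.2831, 0.1382]
tool_rot: [-0.219, -3.134, 0.005]
ft_force: [1.3, 0.3, 0.1]
grip_width: 0.032
grip_force: 0.0
```

Call:
carry_out([
  [0, 0, 0, -0.1, 0.2, -1.5, 0],
  [0, 0, 0, -0.1, 0.2, -3, 0],
  [0, 0, 0, -0.1, 0.2, -4, 0],
  [0, 0, 0, -0.1, 0.2, -4.4, 0],
  [0, 0, 0, -0.1, 0.2, -4.7, 0],
  [0, 0, 0, -0.1, 0.2, -4.9, 0],
  [0, 0, 0, -0.1, 0.2, -5.1, 0],
  [0, 0, 0, -0.1, 0.2, -5.1, 0],
])

```text
time: 2.1
position: [0.5583, 0.2913, 0.0904]
tool_rot: [-0.207, -3.135, -0.003]
ft_force: [-5.7, 0.5, 10.4]
grip_width: 0.002
grip_force: 4.8
```

Call:
carry_out([
  [0, 0, 0, 0, 0, -0.2, 0],
  [0, 0, 0, 0, 0, -0.2, 0],
  [0, 0, 0, 0, 0, 5, 0],
  [0, 0, 0, 0, 0, 8, 0.4],
  [4, 29.7, 0, -7.4, -20, 6, 0.85],
  [4, 29.7, 0, -7.4, -20, 6, 0.85],
  [4, 29.7, 0, -7.4, -20, 5, 0.85],
  [4, 29.7, 0, -7.4, -20, 5, 0.85],
  [4, 29.7, 0, -7.4, -20, 4, 0.85],
  [4, 29.7, 0, -7.4, -20, 4, 0.85],
  [4, 29.7, 0, -7.4, -20, 4, 0.85],
  [4, 29.7, 0, -7.4, -20, 4, 0.85],
])

```text
time: 3.3
position: [0.4852, 0.0922, 0.1294]
tool_rot: [-0.169, -2.616, -0.049]
ft_force: [-0.1, -0.2, 0.5]
grip_width: 0.741
grip_force: 0.0
```

```bash
cat > track.py <<'E'
import sys
from plq import *
def run(tag):
    im={n:snap(n,n+tag) for n in('top','scene')}
    st=ctrl.get_state(); print('t',round(st['time'],2),'pos',np.round(st['position'],4),'f',np.round(st['ft_force'],1),'q',np.round(st['joint_positions'],2))
    R=cv2.Rodrigues(np.array(st['tool_rot']))[0]; print('tool z',np.round(R[:,2],3),'y',np.round(R[:,1],3),'grip',st['grip_width'],st['grip_force'])
    mt,ct=masks(im['top'])
    for m,c in zip(mt,ct):
        (cx,cy),wh,a=cv2.minAreaRect(np.argwhere(m)[:,::-1].astype(np.float32))
        b=cv2.boxPoints(((cx,cy),wh,a)); P=[onz(im['top'],p,.016) for p in b]
        e=max((P[1]-P[0],P[2]-P[1]),key=np.linalg.norm); yaw=np.degrees(np.arctan2(e[1],e[0]))
        print(' wood px',np.round(c),'area',int(m.sum()),'xy',np.round(onz(im['top'],c,.016)[:2],4),'len/wid',np.round(sorted([np.linalg.norm(P[1]-P[0]),np.linalg.norm(P[2]-P[1])]),3),'yaw',round((yaw+90)%180-90,1))
if __name__=='__main__': run(sys.argv[1])
E
python3 track.py 1
```

```text
t 3.4 pos [0.4851 0.0921 0.1294] f [-0.6  0.2 -0. ] q [-0.35  0.47  0.27  1.57 -0.22  1.64  1.41]
tool z [-0.493  0.066 -0.867] y [0.129 0.992 0.002] grip 0.810603334409823 0.0
 wood px [298. 184.] area 700 xy [ 0.6395 -0.0551] len/wid [0.05  0.079] yaw 11.8
 wood px [505. 238.] area 500 xy [ 0.4988 -0.5256] len/wid [0.052 0.069] yaw 4.7
 wood px [301. 248.] area 745 xy [ 0.4886 -0.0569] len/wid [0.05 0.08] yaw -10.6
```

Call:
carry_out([
  [0, 0, 0, 0, 0, -5, 0.85],
  [0, 0, 0, 0, 0, -9, 0.85],
  [0, 0, 0, 0, 0, -11, 0.85],
  [0, 0, 0, 0, 0, -12.2, 0.85],
  [0, 0, 0, 0, 0, -12.2, 0.85],
  [0, 0, 0, 0, 0, -12.2, 0],
  [0, 0, 0, 0, 0, -12.2, 0],
  [0, 0, 0, 0, 0, -12.2, 0],
  [0, 0, 0, 0, 0, -12.2, 0],
  [0, 0, 0, 0, 0, -12.2, 0],
  [0, 0, 0, 0, 0, -12.2, 0],
], squeeze=35)

```text
time: 4.5
position: [0.485, 0.0901, 0.0072]
tool_rot: [-0.173, -2.615, -0.048]
ft_force: [0.9, -0.7, 3.4]
grip_width: 0.57
grip_force: 35.0
```

```bash
python3 - <<'E'
from h import *
s=ctrl.get_state(); print(s['position'],s['grip_width'],s['grip_force'],s['ft_force'])
for n in('scene0','scene1'):
    a=load(n)['pixels'].astype(int)[190:240,405:450]; m=(a[...,0]>120)&(a[...,1]<60)&(a[...,2]<60)
    y,x=np.where(m); print(n,m.sum(),x.mean()+405,y.min()+190,y.mean()+190,y.max()+190)
E
```

```text
[0.48496966 0.09012679 0.00716284] 0.5704021963611888 35.00158667564392 [ 0.89574797 -0.68813014  3.43107089]
scene0 121 427.7107438016529 208 214.27272727272728 219
scene1 130 426.7923076923077 211 217.25384615384615 223
```

```bash
cat > plan.py <<'E'
import sys
from h import *
from scipy.spatial.transform import Rotation as Ro
# args: plaque cx cy yaw(deg), slot x y, heading(deg), tilt(deg)
cx,cy,yaw,sx,sy,hd=map(float,sys.argv[1:7])
st=ctrl.get_state(); p=np.array(st['position']); R=Ro.from_rotvec(st['tool_rot'])
Q=Ro.from_euler('z',hd,degrees=True)*Ro.from_euler('y',-90,degrees=True)*Ro.from_euler('z',-yaw,degrees=True)
c=np.array([cx,cy,.009]); n=np.array([sx,sy,.012+.040])-Q.apply(c-p)
print('turn',np.round(Q.as_rotvec(degrees=True),1),'shift cm',np.round((n-p)*100,2),'TCP',np.round(n,4),'toolz',np.round(Q.apply(R.apply([0,0,1])),3),'tooly',np.round(Q.apply(R.apply([0,1,0])),3))
E
python3 plan.py .4789 .0906 -7.6 .57 -.30 0; python3 plan.py .4789 .0906 -7.6 .57 -.30 -15
```

```text
turn [ -6.  -89.9   6. ] shift cm [  8.69 -38.98   5.09] TCP [ 0.5718 -0.2997  0.0581] toolz [ 0.867  0.001 -0.499] tooly [-0.001  1.    -0.   ]
turn [-17.6 -88.3  -5.8] shift cm [  8.69 -39.03   5.09] TCP [ 0.5719 -0.3002  0.0581] toolz [ 0.837 -0.223 -0.499] tooly [ 0.258  0.966 -0.   ]
```

Call:
carry_out([
  [0, 0, 0, 0, 0, 3, 0],
  [0, 0, 0, 0, 0, 8, 0],
  [-6, -89.9, 6, 5, -15, 14, 0],
  [-6, -89.9, 6, 8.7, -39, 14, 0],
  [-6, -89.9, 6, 8.7, -39, 14, 0],
  [-6, -89.9, 6, 8.7, -39, 14, 0],
  [-6, -89.9, 6, 8.7, -39, 14, 0],
  [-6, -89.9, 6, 8.7, -39, 14, 0],
  [-6, -89.9, 6, 8.7, -39, 14, 0],
  [-6, -89.9, 6, 8.7, -39, 14, 0],
  [-6, -89.9, 6, 8.7, -39, 14, 0],
  [-6, -89.9, 6, 8.7, -39, 14, 0],
])

```text
time: 5.7
position: [0.5628, -0.2807, 0.1671]
tool_rot: [0.036, 2.455, -0.013]
ft_force: [0.3, 0.3, 1.4]
grip_width: 0.57
grip_force: 35.0
```

Call:
carry_out([
  [0, 0, 0, 0, 0, 0, 0],
  [-1, -16, 0, 0, 0, 0, 0],
  [0, 0, 0, 0, 0, 0, 0],
])

```text
time: 6.0
position: [0.5604, -0.2709, 0.1671]
tool_rot: [0.039, 2.446, 0.019]
ft_force: [-0.4, 0.4, 0.8]
grip_width: 0.569
grip_force: 35.0
```

```bash
python3 track.py 2
```

```text
t 6.1 pos [ 0.5671 -0.2712  0.1691] f [ 0.7 -0.4 -0.6] q [-0.5  -0.14  1.08  2.17 -0.52  0.52  2.56]
tool z [ 0.634 -0.006 -0.773] y [0.015 1.    0.004] grip 0.5705917999398807 35.00103056430817
 wood px [236. 185.] area 726 xy [0.6416 0.0895] len/wid [0.051 0.081] yaw -8.1
 wood px [298. 184.] area 696 xy [ 0.6395 -0.0553] len/wid [0.05  0.079] yaw 11.8
 wood px [415. 204.] area 380 xy [ 0.5842 -0.326 ] len/wid [0.045 0.06 ] yaw 88.3
 wood px [505. 238.] area 511 xy [ 0.4992 -0.5254] len/wid [0.052 0.07 ] yaw 4.7
 wood px [301. 248.] area 742 xy [ 0.4886 -0.057 ] len/wid [0.05  0.079] yaw -10.6
```

Call:
carry_out([
  [0, 0, -28, 0, -2, 0, 0],
  [0, 0, -28, 0, -2, 0, 0],
  [0, 0, -28, 0, -2, 0, 0],
  [0, 0, -28, 0, -2, 0, 0],
  [-5, -20.2, -27.7, 0, -2.9, 0, 0],
  [-5, -20.2, -27.7, 0, -2.9, 0, 0],
  [-5, -20.2, -27.7, 0, -2.9, 0, 0],
  [-5, -20.2, -27.7, 0, -2.9, 0, 0],
  [-5, -20.2, -27.7, 0, -2.9, 0, 0],
  [-5, -20.2, -27.7, 0, -2.9, 0, 0],
])

```text
time: 7.1
position: [0.5458, -0.3272, 0.1561]
tool_rot: [0.561, 2.241, -0.339]
ft_force: [0.5, -0.1, -1.3]
grip_width: 0.573
grip_force: 35.0
```

```bash
cat > st.py <<'E'
from h import *
st=ctrl.get_state(); print('t',round(st['time'],2),'pos',np.round(st['position'],4),'f',np.round(st['ft_force'],1),'q',np.round(st['joint_positions'],2))
R=cv2.Rodrigues(np.array(st['tool_rot']))[0]; print('tool z',np.round(R[:,2],3),'y',np.round(R[:,1],3),'grip',round(st['grip_width'],3),st['grip_force'])
E
python3 st.py
```

```text
t 7.1 pos [ 0.5458 -0.3272  0.1561] f [ 0.5 -0.1 -1.3] q [-0.06 -0.13  0.48  2.35  1.24  0.16  0.36]
tool z [ 0.634 -0.409 -0.656] y [ 0.495  0.867 -0.062] grip 0.573 35.00017583370209
```

```bash
cat > go.py <<'E'
import sys,json
from h import *
from scipy.spatial.transform import Rotation as Ro
# grasp.json: tool pose in plaque frame (frame flat: x long,y wide,z up). Targets: standing, plaque frame = Rz(hd) Ry(-90)
def tgt(sx,sy,hd,zc=.052):
    g=json.load(open('grasp.json')); RP=Ro.from_euler('z',hd,degrees=True)*Ro.from_euler('y',-90,degrees=True)
    return RP*Ro.from_rotvec(g['r']),np.array([sx,sy,zc])+RP.apply(g['p'])
def save(cx,cy,yaw,pos,rot,zc=.009):
    RP=Ro.from_euler('z',yaw,degrees=True); 
    json.dump(dict(r=(RP.inv()*Ro.from_rotvec(rot)).as_rotvec().tolist(),p=RP.inv().apply(np.array(pos)-[cx,cy,zc]).tolist()),open('grasp.json','w'))
def delta(R,p,lab=''):
    st=ctrl.get_state(); d=R*Ro.from_rotvec(st['tool_rot']).inv()
    print(lab,'turn',np.round(d.as_rotvec(degrees=True),1).tolist(),'shift',np.round((p-st['position'])*100,1).tolist(),'TCP',np.round(p,4),'z',np.round(R.apply([0,0,1]),2))
def down(hy): # tool down, tool y at yaw hy from +y
    return Ro.from_euler('z',hy,degrees=True)*Ro.from_matrix([[-1,0,0],[0,1,0],[0,0,-1.]])
E
python3 - <<'E'
from go import *
save(.4789,.0906,-7.6,[.485,.0901,.0072],[-.173,-2.615,-.048])
R,p=tgt(.53,-.305,-90); delta(R,p,'final')
delta(down(-50),np.array([.53,-.28,.2]),'way')
E
```

```text
final turn [-8.3, -9.1, -59.6] shift [-1.5, 2.0, -9.8] TCP [ 0.5303 -0.3068  0.0581] z [ 0.   -0.87 -0.5 ]
way turn [34.1, 35.6, -20.5] shift [-1.6, 4.7, 4.4] TCP [ 0.53 -0.28  0.2 ] z [ 0.  0. -1.]
```

Call:
carry_out([
  [34.1, 35.6, -20.5, -1.6, 4.7, 5, 0],
  [34.1, 35.6, -20.5, -1.6, 4.7, 5, 0],
  [34.1, 35.6, -20.5, -1.6, 4.7, 5, 0],
  [34.1, 35.6, -20.5, -1.6, 4.7, 5, 0],
  [34.1, 35.6, -20.5, -1.6, 4.7, 5, 0],
  [34.1, 35.6, -20.5, -1.6, 4.7, 5, 0],
  [34.1, 35.6, -20.5, -1.6, 4.7, 5, 0],
])

```text
time: 7.8
position: [0.5319, -0.2784, 0.2069]
tool_rot: [1.26, 2.804, -0.037]
ft_force: [-1.2, -1.7, -1.0]
grip_width: 0.571
grip_force: 35.0
```

Call:
carry_out([
  [0, 0, 0, 0, 0, 0, 0],
])

```text
time: 7.9
position: [0.5322, -0.2818, 0.2027]
tool_rot: [1.266, 2.805, -0.052]
ft_force: [-0.7, 0.4, -1.3]
grip_width: 0.569
grip_force: 35.0
```

```bash
python3 st.py; python3 - <<'E'
from go import *
R,p=tgt(.53,-.305,-90); delta(R,p,'final')
E
```

```text
t 7.9 pos [ 0.5322 -0.2818  0.2027] f [-0.7  0.4 -1.3] q [-0.15  0.2   0.65  1.69 -0.1   1.23  1.24]
tool z [ 0.045 -0.057 -0.997] y [ 0.75   0.661 -0.004] grip 0.569 34.9996680021286
final turn [-53.3, -20.4, -37.8] shift [-0.2, -2.5, -14.5] TCP [ 0.5303 -0.3068  0.0581] z [ 0.   -0.87 -0.5 ]
```

Call:
carry_out([
  [-53.3, -20.4, -37.8, -0.2, -2.5, -2.5, 0],
  [-53.3, -20.4, -37.8, -0.2, -2.5, -2.5, 0],
  [-53.3, -20.4, -37.8, -0.2, -2.5, -2.5, 0],
  [-53.3, -20.4, -37.8, -0.2, -2.5, -2.5, 0],
  [-53.3, -20.4, -37.8, -0.2, -2.5, -2.5, 0],
  [-53.3, -20.4, -37.8, -0.2, -2.5, -2.5, 0],
  [-53.3, -20.4, -37.8, -0.2, -2.5, -2.5, 0],
  [-53.3, -20.4, -37.8, -0.2, -2.5, -2.5, 0],
  [-53.3, -20.4, -37.8, -0.2, -2.5, -2.5, 0],
  [-53.3, -20.4, -37.8, -0.2, -2.5, -2.5, 0],
  [-53.3, -20.4, -37.8, -0.2, -2.5, -2.5, 0],
  [-53.3, -20.4, -37.8, -0.2, -2.5, -2.5, 0],
])

```text
time: 9.1
position: [0.527, -0.3069, 0.1831]
tool_rot: [1.574, 1.582, -0.908]
ft_force: [0.1, 0.2, -0.3]
grip_width: 0.567
grip_force: 35.0
```

```bash
python3 st.py; python3 - <<'E'
from go import *
R,p=tgt(.53,-.305,-90); delta(R,p,'final')
snap('scene','scene3')
E
```

```text
t 9.1 pos [ 0.527  -0.3069  0.1831] f [ 0.1  0.2 -0.3] q [-0.61  0.33  0.61  2.01  0.99  1.15 -0.59]
tool z [ 0.01  -0.868 -0.496] y [1.    0.008 0.005] grip 0.567 34.99975025653839
final turn [0.1, 0.3, -0.4] shift [0.3, 0.0, -12.5] TCP [ 0.5303 -0.3068  0.0581] z [ 0.   -0.87 -0.5 ]
```

View pics/scene3.png

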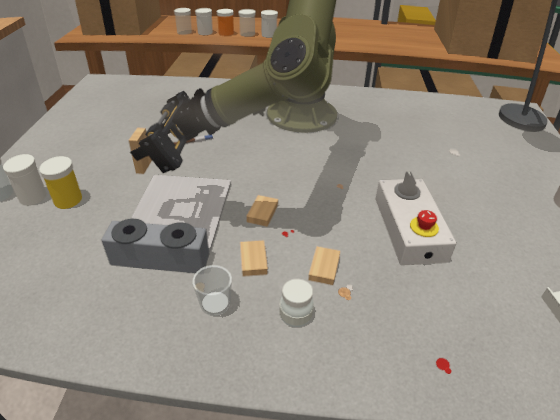

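The held plaque is upright at (139,150) and the other three plaques still lie flat at (262,210), (253,258) and (324,265).

Call:
carry_out([
  [0, 0, 0, 0.3, 0, -5, 0],
  [0, 0, 0, 0.3, 0, -9, 0],
  [0, 0, 0, 0.3, 0, -11, 0],
  [0, 0, 0, 0.3, 0, -11.9, 0],
  [0, 0, 0, 0.3, 0, -12.2, 0],
  [0, 0, 0, 0.3, 0, -12.4, 0],
  [0, 0, 0, 0.3, 0, -12.4, 0],
])

```text
time: 9.85
position: [0.5311, -0.306, 0.0599]
tool_rot: [1.573, 1.58, -0.907]
ft_force: [0.6, -0.2, -0.8]
grip_width: 0.569
grip_force: 35.0
```

Call:
carry_out([
  [0, 0, 0, 0, 0, -0.1, 0],
  [0, 0, 0, 0, 0, -0.2, 0],
  [0, 0, 0, 0, 0, -0.2, 0],
])

```text
time: 10.15
position: [0.5313, -0.3062, 0.0591]
tool_rot: [1.57, 1.578, -0.911]
ft_force: [-0.9, 3.0, 7.5]
grip_width: 0.573
grip_force: 35.0
```

Call:
carry_out([
  [0, 0, 0, 0, 0, 0.1, 0.57],
  [0, 0, 0, 0, 0, 0.1, 0.7],
  [0, 0, 0, 0, 0, 0.1, 0.75],
  [0, 0, 0, 0, 0, 0.1, 0.75],
  [0, 0, 0, 0, 2, 1.2, 0.75],
  [0, 0, 0, 0, 5, 3, 0.75],
  [0, 0, 0, 0, 8, 5.5, 0.75],
  [0, 0, 0, 0, 10, 9, 0.8],
  [0, 0, 0, 0, 10, 12, 0.85],
])

```text
time: 11.05
position: [0.5319, -0.2022, 0.1775]
tool_rot: [1.567, 1.586, -0.906]
ft_force: [1.0, 0.7, 0.5]
grip_width: 0.819
grip_force: 0.0
```

```bash
cat >> go.py <<'E'
def pick(cx,cy,yaw,tilt=30,z=.007,off=.006):
    Rz=Ro.from_euler('z',yaw,degrees=True)
    return Rz*Ro.from_euler('y',tilt,degrees=True)*down(0), np.array([cx,cy,z])+Rz.apply([off,0,0])
E
python3 track.py 4; python3 - <<'E'
from go import *
R,p=pick(.4886,-.0570,-10.6); delta(R,p,'pick'); delta(down(-40),p+[0,0,.15],'way')
im=load('top4'); print(proj(im,[.53,-.305,.092]))
E
```

```text
t 11.15 pos [ 0.5325 -0.2052  0.1801] f [-0.1  0.2  0. ] q [-0.73  0.35  0.54  1.97  0.89  1.29 -0.66]
tool z [ 0.014 -0.869 -0.495] y [1.    0.01  0.011] grip 0.8379616146943734 0.0
 wood px [237. 183.] area 674 xy [0.6445 0.0889] len/wid [0.051 0.077] yaw -7.8
 wood px [298. 184.] area 698 xy [ 0.6397 -0.0554] len/wid [0.051 0.081] yaw 11.8
 wood px [505. 238.] area 504 xy [ 0.4988 -0.5256] len/wid [0.052 0.069] yaw 4.7
 wood px [299. 256.] area 383 xy [ 0.47   -0.0531] len/wid [0.05 0.05] yaw -10.0
pick turn [73.6, 62.4, 61.3] shift [-3.8, 14.7, -17.3] TCP [ 0.4945 -0.0581  0.007 ] z [-0.49  0.09 -0.87]
way turn [55.9, 27.1, 45.0] shift [-3.8, 14.7, -2.3] TCP [ 0.4945 -0.0581  0.157 ] z [ 0.  0. -1.]
[416.77226437 224.47745643]
```

Call:
carry_out([
  [55.9, 27.1, 45, -3.8, 14.7, 0, 0.85],
  [55.9, 27.1, 45, -3.8, 14.7, 0, 0.85],
  [55.9, 27.1, 45, -3.8, 14.7, 0, 0.85],
  [55.9, 27.1, 45, -3.8, 14.7, 0, 0.85],
  [55.9, 27.1, 45, -3.8, 14.7, 0, 0.85],
  [55.9, 27.1, 45, -3.8, 14.7, 0, 0.85],
  [55.9, 27.1, 45, -3.8, 14.7, 0, 0.85],
  [55.9, 27.1, 45, -3.8, 14.7, 0, 0.85],
  [55.9, 27.1, 45, -3.8, 14.7, 0, 0.85],
  [73.6, 62.4, 61.3, -3.8, 14.7, -3, 0.85],
  [73.6, 62.4, 61.3, -3.8, 14.7, -5, 0.85],
  [73.6, 62.4, 61.3, -3.8, 14.7, -5, 0.85],
])

```text
time: 12.35
position: [0.4902, -0.0594, 0.124]
tool_rot: [-0.562, -2.772, -0.026]
ft_force: [-0.7, -0.3, 0.5]
grip_width: 0.852
grip_force: 0.0
```

Call:
carry_out([
  [0, 0, 0, 0, 0, 0, 0.85],
])

```text
time: 12.45
position: [0.4922, -0.0601, 0.1226]
tool_rot: [-0.567, -2.773, -0.017]
ft_force: [1.2, 0.2, -0.6]
grip_width: 0.853
grip_force: 0.0
```

```bash
sed -i 's/200<st\[i,4\]/60<st[i,4]/g' plq.py; python3 track.py 5; python3 - <<'E'
from go import *
R,p=pick(.4886,-.0570,-10.6); delta(R,p,'pick')
E
```

```text
t 12.55 pos [ 0.4919 -0.0598  0.1256] f [-0.4 -0.3  0.4] q [-0.48  0.37  0.71  1.73 -0.24  1.45  1.47]
tool z [-0.291  0.075 -0.954] y [ 0.388  0.921 -0.046] grip 0.8530517039720233 0.0
 wood px [219. 161.] area 84 xy [0.6991 0.1292] len/wid [0.021 0.024] yaw -0.8
 wood px [236. 185.] area 725 xy [0.6416 0.0895] len/wid [0.051 0.081] yaw -8.1
 wood px [289. 176.] area 121 xy [ 0.6586 -0.0346] len/wid [0.021 0.041] yaw -1.8
 wood px [415. 219.] area 95 xy [ 0.5471 -0.3256] len/wid [0.015 0.032] yaw 2.3
 wood px [505. 238.] area 504 xy [ 0.4988 -0.5255] len/wid [0.052 0.069] yaw 4.7
pick turn [6.2, 11.4, 11.9] shift [0.3, 0.2, -11.9] TCP [ 0.4945 -0.0581  0.007 ] z [-0.49  0.09 -0.87]
```

View pics/scene5.png

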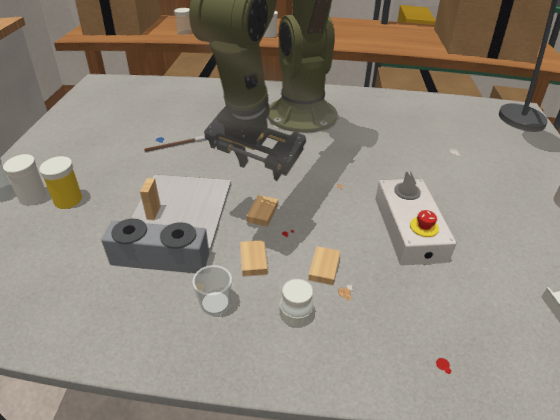

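The first plaque stands on the deck at (150,200) and the next one is still lying at (262,210) under the gripper.

Call:
carry_out([
  [6.2, 11.4, 11.9, 0.3, 0.2, -4, 0.85],
  [6.2, 11.4, 11.9, 0.3, 0.2, -7, 0.85],
  [6.2, 11.4, 11.9, 0.3, 0.2, -9, 0.85],
  [6.2, 11.4, 11.9, 0.3, 0.2, -11, 0.85],
  [6.2, 11.4, 11.9, 0.3, 0.2, -11.9, 0.85],
  [6.2, 11.4, 11.9, 0.3, 0.2, -11.9, 0.85],
  [6.2, 11.4, 11.9, 0.3, 0.2, -11.9, 0],
  [6.2, 11.4, 11.9, 0.3, 0.2, -11.9, 0],
  [6.2, 11.4, 11.9, 0.3, 0.2, -11.9, 0],
  [6.2, 11.4, 11.9, 0.3, 0.2, -11.9, 0],
  [6.2, 11.4, 11.9, 0.3, 0.2, -11.9, 0],
], squeeze=35)

```text
time: 13.65
position: [0.4958, -0.057, 0.0086]
tool_rot: [-0.237, -2.611, -0.07]
ft_force: [-0.2, -1.1, 4.0]
grip_width: 0.568
grip_force: 35.0
```

```bash
python3 st.py; python3 - <<'E'
from go import *
st=ctrl.get_state(); R=Ro.from_rotvec(st['tool_rot']); y=R.apply([0,1,0])
yaw=-np.degrees(np.arctan2(y[0],y[1])); print('grip yaw',yaw)
save(.4886,-.0570,yaw,st['position'],st['tool_rot'])
R,p=tgt(.43,-.305,-90); delta(R,p,'final')
delta(down(-45),np.array([.45,-.22,.2]),'way')
E
```

```text
t 13.65 pos [ 0.4958 -0.057   0.0086] f [-0.2 -1.1  4. ] q [-0.34  0.69  0.59  1.61 -0.34  1.49  1.75]
tool z [-0.49   0.094 -0.867] y [0.181 0.983 0.004] grip 0.568 35.00106453895569
grip yaw -10.436484572818495
final turn [-73.9, -61.5, -61.5] shift [-6.5, -24.8, 5.1] TCP [ 0.4313 -0.3054  0.0591] z [ 0.   -0.87 -0.5 ]
way turn [-14.3, -26.8, -33.8] shift [-4.6, -16.3, 19.1] TCP [ 0.45 -0.22  0.2 ] z [ 0.  0. -1.]
```

Call:
carry_out([
  [0, 0, 0, 0, 0, 4, 0],
  [-14.3, -26.8, -33.8, -4.6, -16.3, 19, 0],
  [-14.3, -26.8, -33.8, -4.6, -16.3, 19, 0],
  [-14.3, -26.8, -33.8, -4.6, -16.3, 19, 0],
  [-14.3, -26.8, -33.8, -4.6, -16.3, 19, 0],
  [-14.3, -26.8, -33.8, -4.6, -16.3, 19, 0],
  [-14.3, -26.8, -33.8, -4.6, -16.3, 19, 0],
  [-73.9, -61.5, -61.5, -6.5, -24.8, 19, 0],
  [-73.9, -61.5, -61.5, -6.5, -24.8, 19, 0],
  [-73.9, -61.5, -61.5, -6.5, -24.8, 19, 0],
  [-73.9, -61.5, -61.5, -6.5, -24.8, 19, 0],
  [-73.9, -61.5, -61.5, -6.5, -24.8, 19, 0],
])

```text
time: 14.85
position: [0.4297, -0.3051, 0.198]
tool_rot: [1.494, 2.228, -0.561]
ft_force: [-0.3, 1.0, -1.0]
grip_width: 0.571
grip_force: 35.0
```

```bash
python3 st.py; python3 - <<'E'
from go import *
R,p=tgt(.43,-.305,-90); delta(R,p,'final')
E
```

```text
t 14.85 pos [ 0.4297 -0.3051  0.198 ] f [-0.3  1.  -1. ] q [-0.42 -0.2   0.57  2.14  0.74  1.08  0.21]
tool z [ 0.103 -0.532 -0.84 ] y [ 0.931  0.349 -0.107] grip 0.571 34.984779953956604
final turn [-26.3, -11.0, -18.4] shift [0.2, -0.0, -13.9] TCP [ 0.4313 -0.3054  0.0591] z [ 0.   -0.87 -0.5 ]
```

Call:
carry_out([
  [-26.3, -11, -18.4, 0.2, 0, -1, 0],
  [-26.3, -11, -18.4, 0.2, 0, -3, 0],
  [-26.3, -11, -18.4, 0.2, 0, -5, 0],
  [-26.3, -11, -18.4, 0.2, 0, -7, 0],
  [-26.3, -11, -18.4, 0.2, 0, -9, 0],
  [-26.3, -11, -18.4, 0.2, 0, -10, 0],
  [-26.3, -11, -18.4, 0.2, 0, -11, 0],
  [-26.3, -11, -18.4, 0.2, 0, -12, 0],
  [-26.3, -11, -18.4, 0.2, 0, -12, 0],
])

```text
time: 15.75
position: [0.4318, -0.3054, 0.0778]
tool_rot: [1.581, 1.592, -0.912]
ft_force: [-0.4, 0.0, -0.5]
grip_width: 0.567
grip_force: 35.0
```

```bash
python3 st.py; python3 - <<'E'
from go import *
R,p=tgt(.43,-.305,-90); delta(R,p,'final')
E
```

```text
t 15.75 pos [ 0.4318 -0.3054  0.0778] f [-0.4  0.  -0.5] q [-0.47  0.35  0.41  2.25  1.11  1.07 -0.89]
tool z [ 0.003 -0.864 -0.503] y [ 1.     0.005 -0.003] grip 0.567 34.99224007129669
final turn [-0.3, -0.2, -0.0] shift [-0.1, 0.0, -1.9] TCP [ 0.4313 -0.3054  0.0591] z [ 0.   -0.87 -0.5 ]
```

Call:
carry_out([
  [0, 0, 0, -0.1, 0, -1, 0],
  [0, 0, 0, -0.1, 0, -1.4, 0],
  [0, 0, 0, -0.1, 0, -1.6, 0],
  [0, 0, 0, -0.1, 0, -1.8, 0],
  [0, 0, 0, -0.1, 0, -1.8, 0],
])

```text
time: 16.25
position: [0.4311, -0.3051, 0.0598]
tool_rot: [1.578, 1.592, -0.914]
ft_force: [-0.0, 0.3, 1.1]
grip_width: 0.568
grip_force: 35.0
```

Call:
carry_out([
  [0, 0, 0, 0, 0, -0.1, 0],
  [0, 0, 0, 0, 0, -0.1, 0.7],
  [0, 0, 0, 0, 0, 0, 0.75],
  [0, 0, 0, 0, 0, 0, 0.75],
  [0, 0, 0, 0, 0, 0, 0.75],
  [0, 0, 0, 0, 2, 1.2, 0.75],
  [0, 0, 0, 0, 5, 3, 0.75],
  [0, 0, 0, 0, 8, 5.5, 0.75],
  [0, 0, 0, 2, 10, 9, 0.8],
  [0, 0, 0, 4, 11, 12, 0.85],
  [0, 0, 0, 5, 12, 12, 0.85],
])

```text
time: 17.35
position: [0.4845, -0.1837, 0.1831]
tool_rot: [1.58, 1.589, -0.904]
ft_force: [0.5, 0.4, -0.3]
grip_width: 0.837
grip_force: 0.0
```

```bash
python3 track.py 6; python3 - <<'E'
from go import *
R,p=pick(.639,-.0553,12); delta(R,p,'pick'); delta(down(-30),p+[0,0,.15],'way')
E
```

```text
t 17.45 pos [ 0.4827 -0.1833  0.1794] f [ 0.  -0.7 -0.7] q [-0.61  0.25  0.31  2.06  0.92  1.39 -0.73]
tool z [ 0.006 -0.864 -0.503] y [ 1.     0.009 -0.002] grip 0.8457970658589018 0.0
 wood px [219. 161.] area 84 xy [0.6991 0.1292] len/wid [0.021 0.024] yaw -0.8
 wood px [236. 185.] area 722 xy [0.6415 0.0895] len/wid [0.051 0.081] yaw -8.3
 wood px [298. 184.] area 699 xy [ 0.6393 -0.0552] len/wid [0.05 0.08] yaw 11.8
 wood px [321. 223.] area 72 xy [ 0.5459 -0.1057] len/wid [0.007 0.047] yaw -2.3
 wood px [505. 238.] area 500 xy [ 0.4989 -0.5255] len/wid [0.052 0.069] yaw 4.7
 wood px [419. 271.] area 185 xy [ 0.429  -0.3255] len/wid [0.018 0.05 ] yaw -4.2
 wood px [338. 276.] area 64 xy [ 0.423  -0.1397] len/wid [0.009 0.034] yaw -2.7
pick turn [62.7, 77.9, 77.7] shift [16.2, 12.9, -17.2] TCP [ 0.6449 -0.0541  0.007 ] z [-0.49 -0.1  -0.87]
way turn [53.9, 31.3, 53.8] shift [16.2, 12.9, -2.2] TCP [ 0.6449 -0.0541  0.157 ] z [ 0.  0. -1.]
```

```bash
cat >> go.py <<'E'
def pick2(cx,cy,yaw,tilt=30,z=.007,off=.006):
    Rz=Ro.from_euler('z',yaw+180,degrees=True)
    return Rz*Ro.from_euler('y',tilt,degrees=True)*down(0), np.array([cx,cy,z])+Rz.apply([off,0,0])
# the plaque frame is then yaw+180, so save() with yaw+180 and tgt() work unchanged
E
python3 - <<'E'
from go import *
R,p=pick2(.639,-.0553,12); delta(R,p,'pick'); delta(down(-130),p+[0,0,.15],'way')
E
```

```text
pick turn [74.6, -60.0, -60.9] shift [15.0, 12.7, -17.2] TCP [ 0.6331 -0.0565  0.007 ] z [ 0.49  0.1  -0.87]
way turn [57.3, -20.7, -36.8] shift [15.0, 12.7, -2.2] TCP [ 0.6331 -0.0565  0.157 ] z [ 0.  0. -1.]
```

Call:
carry_out([
  [57.3, -20.7, -36.8, 4, 8, 0, 0.85],
  [57.3, -20.7, -36.8, 10, 12.7, 0, 0.85],
  [57.3, -20.7, -36.8, 15, 12.7, 0, 0.85],
  [57.3, -20.7, -36.8, 15, 12.7, 0, 0.85],
  [57.3, -20.7, -36.8, 15, 12.7, 0, 0.85],
  [57.3, -20.7, -36.8, 15, 12.7, 0, 0.85],
  [57.3, -20.7, -36.8, 15, 12.7, 0, 0.85],
  [57.3, -20.7, -36.8, 15, 12.7, 0, 0.85],
  [57.3, -20.7, -36.8, 15, 12.7, 0, 0.85],
  [74.6, -60, -60.9, 15, 12.7, -2, 0.85],
  [74.6, -60, -60.9, 15, 12.7, -5, 0.85],
  [74.6, -60, -60.9, 15, 12.7, -5, 0.85],
])

```text
time: 18.65
position: [0.6258, -0.0592, 0.1224]
tool_rot: [-2.976, -0.784, -0.422]
ft_force: [-0.5, 0.6, -0.9]
grip_width: 0.848
grip_force: 0.0
```

```bash
python3 track.py 7; python3 - <<'E'
from go import *
R,p=pick2(.639,-.0553,12); delta(R,p,'pick')
E
```

```text
t 18.75 pos [ 0.6246 -0.0601  0.1244] f [-0.8  0.1 -0.3] q [-0.17  0.18  0.34  1.87 -0.26  0.88 -0.76]
tool z [ 0.25   0.102 -0.963] y [ 0.49  -0.871  0.035] grip 0.8524415872183773 0.0
 wood px [219. 161.] area 84 xy [0.6991 0.1292] len/wid [0.021 0.024] yaw -0.8
 wood px [236. 185.] area 725 xy [0.6416 0.0895] len/wid [0.051 0.081] yaw -8.1
 wood px [291. 171.] area 96 xy [ 0.6701 -0.0408] len/wid [0.016 0.04 ] yaw -77.4
 wood px [415. 220.] area 125 xy [ 0.5448 -0.3247] len/wid [0.018 0.035] yaw -4.0
 wood px [505. 238.] area 501 xy [ 0.4986 -0.5255] len/wid [0.052 0.069] yaw 4.7
 wood px [419. 271.] area 192 xy [ 0.4289 -0.3252] len/wid [0.018 0.05 ] yaw -4.2
pick turn [7.0, -12.8, -17.0] shift [0.9, 0.4, -11.7] TCP [ 0.6331 -0.0565  0.007 ] z [ 0.49  0.1  -0.87]
```

Call:
carry_out([
  [7, -12.8, -17, 0.9, 0.4, -3, 0.85],
  [7, -12.8, -17, 0.9, 0.4, -6, 0.85],
  [7, -12.8, -17, 0.9, 0.4, -8, 0.85],
  [7, -12.8, -17, 0.9, 0.4, -10, 0.85],
  [7, -12.8, -17, 0.9, 0.4, -11.8, 0.85],
  [7, -12.8, -17, 0.9, 0.4, -11.8, 0.85],
  [7, -12.8, -17, 0.9, 0.4, -11.8, 0],
  [7, -12.8, -17, 0.9, 0.4, -11.8, 0],
  [7, -12.8, -17, 0.9, 0.4, -11.8, 0],
  [7, -12.8, -17, 0.9, 0.4, -11.8, 0],
  [7, -12.8, -17, 0.9, 0.4, -11.8, 0],
], squeeze=35)

```text
time: 19.85
position: [0.6409, -0.054, 0.0127]
tool_rot: [-2.967, -0.321, -0.81]
ft_force: [-0.9, -0.7, 3.5]
grip_width: 0.57
grip_force: 35.0
```

```bash
python3 st.py; python3 - <<'E'
from go import *
st=ctrl.get_state(); R=Ro.from_rotvec(st['tool_rot']); y=R.apply([0,1,0])
yaw=-np.degrees(np.arctan2(y[0],y[1])); print('grip yaw',yaw)
save(.639,-.0553,yaw,st['position'],st['tool_rot'])
R,p=tgt(.53,-.195,-90); delta(R,p,'final')
delta(down(-130),np.array([.56,-.13,.2]),'way')
E
```

```text
t 19.85 pos [ 0.6409 -0.054   0.0127] f [-0.9 -0.7  3.5] q [-0.05  0.25  0.21  2.15 -0.75  0.33 -0.56]
tool z [ 0.497  0.102 -0.862] y [ 0.212 -0.977  0.007] grip 0.57 35.00351428985596
grip yaw -167.74781533001666
final turn [-74.6, 60.2, 60.2] shift [-11.2, -13.7, 3.7] TCP [ 0.5292 -0.1913  0.0499] z [ 0.01 -0.86 -0.51]
way turn [-15.7, 26.8, 36.7] shift [-8.1, -7.6, 18.7] TCP [ 0.56 -0.13  0.2 ] z [ 0.  0. -1.]
```

Call:
carry_out([
  [0, 0, 0, 0, 0, 0, 0.75],
  [0, 0, 0, 0, 0, 0, 0.75],
  [0, 0, 0, -0.6, -0.2, -0.6, 0.75],
  [0, 0, 0, -0.6, -0.2, -0.6, 0.75],
  [0, 0, 0, -0.6, -0.2, -0.6, 0.75],
  [0, 0, 0, -0.6, -0.2, -0.6, 0.75],
])

```text
time: 20.45
position: [0.6341, -0.0562, 0.0056]
tool_rot: [-2.968, -0.321, -0.808]
ft_force: [0.9, -0.7, 1.7]
grip_width: 0.75
grip_force: 0.5
```

```bash
python3 st.py
```

```text
t 20.45 pos [ 0.6341 -0.0562  0.0056] f [ 0.9 -0.7  1.7] q [-0.03  0.25  0.19  2.16 -0.77  0.32 -0.52]
tool z [ 0.496  0.101 -0.862] y [ 0.212 -0.977  0.007] grip 0.75 0.5388923946884461
```

Call:
carry_out([
  [0, 0, 0, 0, 0, 0.1, 0],
  [0, 0, 0, 0, 0, 0.1, 0],
  [0, 0, 0, 0, 0, 0.1, 0],
  [0, 0, 0, 0, 0, 0.1, 0],
  [0, 0, 0, 0, 0, 0.1, 0],
], squeeze=35)

```text
time: 20.95
position: [0.6338, -0.0556, 0.0063]
tool_rot: [-2.967, -0.322, -0.807]
ft_force: [0.1, 0.8, -0.7]
grip_width: 0.571
grip_force: 35.0
```

```bash
python3 st.py; python3 - <<'E'
from go import *
st=ctrl.get_state(); R=Ro.from_rotvec(st['tool_rot']); y=R.apply([0,1,0])
yaw=-np.degrees(np.arctan2(y[0],y[1])); print('grip yaw',yaw)
save(.639,-.0553,yaw,st['position'],st['tool_rot'])
R,p=tgt(.53,-.195,-90); delta(R,p,'final')
delta(down(-130),np.array([.56,-.13,.2]),'way')
E
```

```text
t 20.95 pos [ 0.6338 -0.0556  0.0063] f [ 0.1  0.8 -0.7] q [-0.03  0.25  0.19  2.16 -0.77  0.32 -0.52]
tool z [ 0.495  0.102 -0.863] y [ 0.213 -0.977  0.006] grip 0.571 34.997252225875854
grip yaw -167.72496509030194
final turn [-74.7, 60.2, 60.2] shift [-10.5, -14.2, 5.1] TCP [ 0.5292 -0.1977  0.0571] z [ 0.01 -0.86 -0.51]
way turn [-15.7, 26.7, 36.7] shift [-7.4, -7.4, 19.4] TCP [ 0.56 -0.13  0.2 ] z [ 0.  0. -1.]
```

Call:
carry_out([
  [0, 0, 0, 0, 0, 4, 0],
  [-15.7, 26.7, 36.7, -2, -3, 9, 0],
  [-15.7, 26.7, 36.7, -7.4, -7.4, 16, 0],
  [-15.7, 26.7, 36.7, -7.4, -7.4, 18, 0],
  [-15.7, 26.7, 36.7, -7.4, -7.4, 18, 0],
  [-15.7, 26.7, 36.7, -7.4, -7.4, 18, 0],
  [-15.7, 26.7, 36.7, -7.4, -7.4, 18, 0],
  [-74.7, 60.2, 60.2, -10.5, -14.2, 18, 0],
  [-74.7, 60.2, 60.2, -10.5, -14.2, 18, 0],
  [-74.7, 60.2, 60.2, -10.5, -14.2, 18, 0],
  [-74.7, 60.2, 60.2, -10.5, -14.2, 18, 0],
  [-74.7, 60.2, 60.2, -10.5, -14.2, 18, 0],
])

```text
time: 22.15
position: [0.5299, -0.1975, 0.187]
tool_rot: [2.102, 1.56, -0.611]
ft_force: [-1.0, 0.7, -0.6]
grip_width: 0.57
grip_force: 35.0
```

Call:
carry_out([
  [0, 0, 0, 0, 0, 0, 0],
])

```text
time: 22.25
position: [0.529, -0.1926, 0.1832]
tool_rot: [2.101, 1.572, -0.613]
ft_force: [0.2, 1.5, -1.0]
grip_width: 0.57
grip_force: 35.0
```

```bash
python3 track.py 8; python3 - <<'E'
from go import *
R,p=tgt(.53,-.195,-90); delta(R,p,'final')
E
```

```text
t 22.35 pos [ 0.5289 -0.1976  0.186 ] f [ 0.1 -0.8  0.7] q [-0.37  0.22  0.33  1.82  0.58  1.3  -0.55]
tool z [-0.087 -0.588 -0.804] y [ 0.96  -0.264  0.09 ] grip 0.568068235727395 34.995843172073364
 wood px [219. 161.] area 72 xy [0.7007 0.1299] len/wid [0.021 0.022] yaw -0.8
 wood px [361. 220.] area 89 xy [ 0.5489 -0.2002] len/wid [0.009 0.052] yaw -15.8
 wood px [379. 222.] area 262 xy [ 0.5444 -0.2421] len/wid [0.035 0.058] yaw -3.4
 wood px [415. 220.] area 113 xy [ 0.5459 -0.3249] len/wid [0.017 0.034] yaw 2.3
 wood px [505. 238.] area 506 xy [ 0.4988 -0.5256] len/wid [0.052 0.069] yaw 4.7
 wood px [419. 271.] area 185 xy [ 0.4289 -0.3252] len/wid [0.018 0.05 ] yaw -4.2
final turn [-22.6, 8.1, 14.5] shift [0.0, -0.0, -12.9] TCP [ 0.5292 -0.1977  0.0571] z [ 0.01 -0.86 -0.51]
```

Call:
carry_out([
  [-22.6, 8.1, 14.5, 0, 0, -1, 0],
  [-22.6, 8.1, 14.5, 0, 0, -3, 0],
  [-22.6, 8.1, 14.5, 0, 0, -5, 0],
  [-22.6, 8.1, 14.5, 0, 0, -8, 0],
  [-22.6, 8.1, 14.5, 0, 0, -10, 0],
  [-22.6, 8.1, 14.5, 0, 0, -11, 0],
  [-22.6, 8.1, 14.5, 0, 0, -11.5, 0],
  [-22.6, 8.1, 14.5, 0, 0, -11.5, 0],
])

```text
time: 23.15
position: [0.5294, -0.1991, 0.0723]
tool_rot: [1.584, 1.589, -0.905]
ft_force: [-0.6, 0.8, -1.5]
grip_width: 0.57
grip_force: 35.0
```

```bash
python3 st.py; python3 - <<'E'
from go import *
R,p=tgt(.53,-.195,-90); delta(R,p,'final')
E
```

```text
t 23.15 pos [ 0.5294 -0.1991  0.0723] f [-0.6  0.8 -1.5] q [-0.52  0.51  0.28  1.99  0.94  1.22 -0.85]
tool z [ 0.006 -0.863 -0.505] y [1.    0.005 0.002] grip 0.57 34.9968159198761
final turn [0.0, 0.1, 0.1] shift [-0.0, 0.1, -1.5] TCP [ 0.5292 -0.1977  0.0571] z [ 0.01 -0.86 -0.51]
```

Call:
carry_out([
  [0, 0, 0, 0, 0.1, -0.7, 0],
  [0, 0, 0, 0, 0.1, -1.1, 0],
  [0, 0, 0, 0, 0.1, -1.3, 0],
  [0, 0, 0, 0, 0.1, -1.4, 0],
  [0, 0, 0, 0, 0.1, -1.5, 0],
  [0, 0, 0, 0, 0.1, -1.5, 0],
])

```text
time: 23.75
position: [0.5291, -0.197, 0.057]
tool_rot: [1.58, 1.592, -0.906]
ft_force: [-0.2, 0.4, 2.5]
grip_width: 0.569
grip_force: 35.0
```

Call:
carry_out([
  [0, 0, 0, 0, 0, 0, 0],
  [0, 0, 0, 0, 0, 0, 0.7],
  [0, 0, 0, 0, 0, 0, 0.75],
  [0, 0, 0, 0, 0, 0, 0.75],
  [0, 0, 0, 0, 0, 0, 0.75],
  [0, 0, 0, 0, 2, 1.2, 0.75],
  [0, 0, 0, 0, 5, 3, 0.75],
  [0, 0, 0, 0, 8, 5.5, 0.75],
  [0, 0, 0, 2, 10, 9, 0.8],
  [0, 0, 0, 4, 12, 12, 0.85],
  [0, 0, 0, 5, 14, 12, 0.85],
])

```text
time: 24.85
position: [0.5822, -0.056, 0.1811]
tool_rot: [1.583, 1.588, -0.897]
ft_force: [-0.0, -0.8, 0.0]
grip_width: 0.839
grip_force: 0.0
```

```bash
python3 track.py 9; python3 - <<'E'
from go import *
R,p=pick2(.6423,.09,-7.7); delta(R,p,'pick'); delta(down(-135),p+[0,0,.15],'way')
E
```

```text
t 24.95 pos [ 0.5812 -0.0532  0.1767] f [ 0.3  0.8 -1. ] q [-0.64  0.49  0.21  1.72  0.81  1.53 -0.71]
tool z [ 0.012 -0.861 -0.508] y [1.    0.013 0.003] grip 0.8409642433985244 0.0
 wood px [219. 161.] area 84 xy [0.6991 0.1292] len/wid [0.021 0.024] yaw -0.8
 wood px [252. 172.] area 82 xy [0.671  0.0519] len/wid [0.01  0.046] yaw -1.2
 wood px [236. 176.] area 281 xy [0.6632 0.09  ] len/wid [0.04  0.041] yaw -1.1
 wood px [263. 200.] area 78 xy [0.6019 0.0274] len/wid [0.005 0.059] yaw -1.4
 wood px [150. 224.] area 221 xy [0.5537 0.2923] len/wid [0.032 0.061] yaw -45.3
 wood px [264. 223.] area 62 xy [0.5494 0.0252] len/wid [0.007 0.035] yaw -1.4
 wood px [505. 238.] area 505 xy [ 0.4988 -0.5256] len/wid [0.052 0.069] yaw 4.7
 wood px [419. 271.] area 179 xy [ 0.4295 -0.3253] len/wid [0.018 0.05 ] yaw -4.2
pick turn [65.8, -74.1, -75.6] shift [5.5, 14.4, -17.0] TCP [0.6364 0.0908 0.007 ] z [ 0.5  -0.07 -0.87]
way turn [56.5, -22.8, -41.4] shift [5.5, 14.4, -2.0] TCP [0.6364 0.0908 0.157 ] z [ 0.  0. -1.]
```

View pics/top9.png

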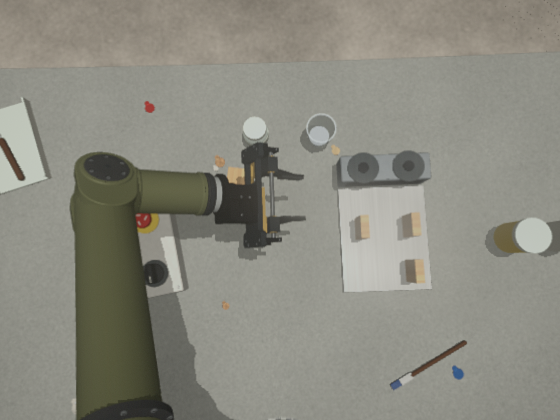

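Three plaques stand apart on the deck at (363,227), (415,224) and (416,271); the fourth still lies at (236,185), partly under the gripper.

Call:
carry_out([
  [56.5, -22.8, -41.4, 0, 4, 1, 0.85],
  [56.5, -22.8, -41.4, 2, 9, 1, 0.85],
  [56.5, -22.8, -41.4, 5.5, 14.4, 1, 0.85],
  [56.5, -22.8, -41.4, 5.5, 14.4, 0, 0.85],
  [56.5, -22.8, -41.4, 5.5, 14.4, 0, 0.85],
  [56.5, -22.8, -41.4, 5.5, 14.4, 0, 0.85],
  [56.5, -22.8, -41.4, 5.5, 14.4, 0, 0.85],
  [56.5, -22.8, -41.4, 5.5, 14.4, 0, 0.85],
  [56.5, -22.8, -41.4, 5.5, 14.4, 0, 0.85],
  [65.8, -74.1, -75.6, 5.5, 14.4, -2, 0.85],
  [65.8, -74.1, -75.6, 5.5, 14.4, -4, 0.85],
  [65.8, -74.1, -75.6, 5.5, 14.4, -4, 0.85],
])

```text
time: 26.15
position: [0.6308, 0.0844, 0.1321]
tool_rot: [3.052, 0.604, 0.346]
ft_force: [-1.1, 0.1, 0.4]
grip_width: 0.849
grip_force: 0.0
```

Call:
carry_out([
  [0, 0, 0, 0, 0, 0, 0.85],
])

```text
time: 26.25
position: [0.6298, 0.0856, 0.1337]
tool_rot: [3.051, 0.614, 0.345]
ft_force: [-0.1, -0.2, -0.6]
grip_width: 0.853
grip_force: 0.0
```

```bash
python3 track.py 10; python3 - <<'E'
from go import *
R,p=pick2(.6423,.09,-7.7); delta(R,p,'pick')
s=load('scene10'); mm,cc=masks(s); print([ (np.round(c),int(m.sum())) for m,c in zip(mm,cc) if c[1]>150])
E
```

```text
t 26.35 pos [0.6335 0.0867 0.1365] f [ 1.4 -0.7  1.1] q [-0.37  0.19  0.21  1.81 -0.05  0.92 -1.31]
tool z [ 0.22   0.034 -0.975] y [ 0.384 -0.922  0.055] grip 0.8482826458154485 0.0
 wood px [415. 220.] area 103 xy [ 0.5459 -0.3255] len/wid [0.015 0.034] yaw 2.3
 wood px [505. 238.] area 504 xy [ 0.4989 -0.5255] len/wid [0.052 0.068] yaw 4.7
 wood px [419. 271.] area 189 xy [ 0.429  -0.3254] len/wid [0.018 0.05 ] yaw -4.2
pick turn [5.4, -17.1, -29.6] shift [0.3, 0.4, -12.9] TCP [0.6364 0.0908 0.007 ] z [ 0.5  -0.07 -0.87]Traceback (most recent call last):
  File "<stdin>", line 3, in <module>
NameError: name 'masks' is not defined
```

Call:
carry_out([
  [5.4, -17.1, -29.6, 0.3, 0.4, -2, 0.85],
  [5.4, -17.1, -29.6, 0.3, 0.4, -3, 0.85],
  [5.4, -17.1, -29.6, 0.3, 0.4, -5, 0.85],
  [5.4, -17.1, -29.6, 0.3, 0.4, -6, 0.85],
  [5.4, -17.1, -29.6, 0.3, 0.4, -6, 0.85],
  [5.4, -17.1, -29.6, 0.3, 0.4, -6, 0.85],
  [5.4, -17.1, -29.6, 0.3, 0.4, -6, 0.85],
])

```text
time: 27.05
position: [0.6382, 0.0914, 0.0773]
tool_rot: [2.993, -0.199, 0.803]
ft_force: [0.9, -0.7, 0.5]
grip_width: 0.849
grip_force: 0.0
```

```bash
python3 st.py; python3 - <<'E'
from go import *
from plq import masks
R,p=pick2(.6423,.09,-7.7); delta(R,p,'pick')
s=snap('scene','scene11'); mm,cc=masks(s); print([ (np.round(c),int(m.sum())) for m,c in zip(mm,cc) if c[1]>150])
E
```

```text
t 27.05 pos [0.6382 0.0914 0.0773] f [ 0.9 -0.7  0.5] q [-0.61  0.14  0.32  2.11  0.4   0.45 -2.32]
tool z [ 0.496 -0.068 -0.866] y [-0.133 -0.991  0.001] grip 0.849 0.0
pick turn [0.1, 0.0, -0.1] shift [-0.2, -0.1, -7.0] TCP [0.6364 0.0908 0.007 ] z [ 0.5  -0.07 -0.87]
[(array([163., 172.]), 475), (array([ 64., 191.]), 935), (array([150., 198.]), 574), (array([198., 202.]), 518), (array([320., 188.]), 208), (array([324., 265.]), 893), (array([344., 293.]), 111)]
```

View pics/scene11.png

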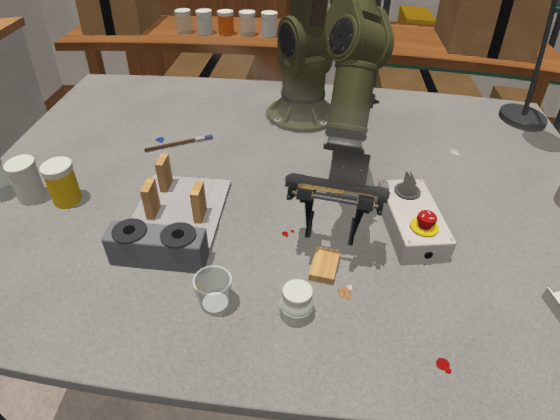

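The plaques stand upright at (163,172), (150,198) and (198,202); the last one is untouched at (324,265) just ahead of the open fingers.

Call:
carry_out([
  [0, 0, 0, -0.2, -0.1, -2, 0.85],
  [0, 0, 0, -0.2, -0.1, -4, 0.85],
  [0, 0, 0, -0.2, -0.1, -6, 0.85],
  [0, 0, 0, -0.2, -0.1, -7, 0.85],
  [0, 0, 0, -0.2, -0.1, -7, 0.85],
  [0, 0, 0, -0.2, -0.1, -7, 0.85],
])

```text
time: 27.7
position: [0.636, 0.0899, 0.0074]
tool_rot: [2.993, -0.205, 0.805]
ft_force: [-0.7, 0.3, -0.4]
grip_width: 0.853
grip_force: 0.0
```

```bash
python3 st.py
```

```text
t 27.7 pos [0.636  0.0899 0.0074] f [-0.7  0.3 -0.4] q [-0.63  0.26  0.35  2.15  0.46  0.29 -2.43]
tool z [ 0.497 -0.068 -0.865] y [-0.136 -0.991 -0.   ] grip 0.853 0.0
```

Call:
carry_out([
  [0, 0, 0, 0, 0, -0.1, 0],
  [0, 0, 0, 0, 0, -0.1, 0],
  [0, 0, 0, 0, 0, -0.1, 0],
  [0, 0, 0, 0, 0, -0.1, 0],
  [0, 0, 0, 0, 0, -0.1, 0],
], squeeze=35)

```text
time: 28.2
position: [0.6352, 0.0902, 0.0059]
tool_rot: [2.994, -0.205, 0.804]
ft_force: [-2.0, -1.0, 2.7]
grip_width: 0.575
grip_force: 35.0
```

```bash
python3 st.py; python3 - <<'E'
from go import *
st=ctrl.get_state(); R=Ro.from_rotvec(st['tool_rot']); y=R.apply([0,1,0])
yaw=-np.degrees(np.arctan2(y[0],y[1])); print('grip yaw',yaw)
save(.6423,.09,yaw,st['position'],st['tool_rot'])
R,p=tgt(.43,-.195,-90); delta(R,p,'final')
delta(down(-130),np.array([.48,-.1,.2]),'way')
E
```

```text
t 28.2 pos [0.6352 0.0902 0.0059] f [-2.  -1.   2.7] q [-0.63  0.26  0.36  2.15  0.46  0.29 -2.43]
tool z [ 0.496 -0.068 -0.866] y [-0.136 -0.991 -0.001] grip 0.575 34.97531587821868
grip yaw 172.183899572464
final turn [-65.4, 75.0, 75.0] shift [-20.4, -28.8, 5.3] TCP [ 0.4308 -0.1981  0.0591] z [-0.   -0.87 -0.5 ]
way turn [-11.3, 29.2, 56.4] shift [-15.5, -19.0, 19.4] TCP [ 0.48 -0.1   0.2 ] z [ 0.  0. -1.]
```

Call:
carry_out([
  [0, 0, 0, 0, 0, 4, 0],
  [-11.3, 29.2, 56.4, -2, -2, 8, 0],
  [-11.3, 29.2, 56.4, -6, -6, 12, 0],
  [-11.3, 29.2, 56.4, -10, -10, 16, 0],
  [-11.3, 29.2, 56.4, -15.5, -15, 18, 0],
  [-11.3, 29.2, 56.4, -15.5, -19, 18, 0],
  [-11.3, 29.2, 56.4, -15.5, -19, 18, 0],
  [-11.3, 29.2, 56.4, -15.5, -19, 18, 0],
  [-65.4, 75, 75, -18, -24, 18, 0],
  [-65.4, 75, 75, -20.4, -28.8, 18, 0],
  [-65.4, 75, 75, -20.4, -28.8, 18, 0],
  [-65.4, 75, 75, -20.4, -28.8, 18, 0],
])

```text
time: 29.4
position: [0.4295, -0.2021, 0.1866]
tool_rot: [2.489, 1.279, -0.309]
ft_force: [-0.7, 0.7, -1.4]
grip_width: 0.576
grip_force: 35.0
```

Call:
carry_out([
  [0, 0, 0, 0, 0, 0, 0],
])

```text
time: 29.5
position: [0.4315, -0.1949, 0.1841]
tool_rot: [2.485, 1.295, -0.307]
ft_force: [0.7, 0.8, -0.5]
grip_width: 0.574
grip_force: 35.0
```

```bash
python3 st.py; python3 - <<'E'
from go import *
R,p=tgt(.43,-.195,-90); delta(R,p,'final')
E
```

```text
t 29.5 pos [ 0.4315 -0.1949  0.1841] f [ 0.7  0.8 -0.5] q [-0.29 -0.07  0.34  2.02  0.44  1.24 -0.71]
tool z [-0.041 -0.377 -0.925] y [ 0.823 -0.537  0.182] grip 0.574 34.965269565582275
final turn [-35.9, 21.3, 28.0] shift [-0.1, -0.3, -12.5] TCP [ 0.4308 -0.1981  0.0591] z [-0.   -0.87 -0.5 ]
```

Call:
carry_out([
  [-35.9, 21.3, 28, -0.1, -0.3, 0, 0],
  [-35.9, 21.3, 28, -0.1, -0.3, -1, 0],
  [-35.9, 21.3, 28, -0.1, -0.3, -2, 0],
  [-35.9, 21.3, 28, -0.1, -0.3, -4, 0],
  [-35.9, 21.3, 28, -0.1, -0.3, -6, 0],
  [-35.9, 21.3, 28, -0.1, -0.3, -8, 0],
  [-35.9, 21.3, 28, -0.1, -0.3, -10, 0],
  [-35.9, 21.3, 28, -0.1, -0.3, -11, 0],
  [-35.9, 21.3, 28, -0.1, -0.3, -11.2, 0],
])

```text
time: 30.4
position: [0.4296, -0.2015, 0.073]
tool_rot: [1.591, 1.578, -0.912]
ft_force: [-0.3, -0.1, 0.5]
grip_width: 0.568
grip_force: 35.0
```

```bash
python3 st.py; python3 - <<'E'
from go import *
R,p=tgt(.43,-.195,-90); delta(R,p,'final'); snap('top','top12')
E
```

```text
t 30.4 pos [ 0.4296 -0.2015  0.073 ] f [-0.3 -0.1  0.5] q [-0.48  0.36  0.17  2.21  0.98  1.26 -0.98]
tool z [-0.003 -0.865 -0.502] y [ 1.    -0.006  0.005] grip 0.568 34.96582746505737
final turn [-0.0, 0.3, 0.3] shift [0.1, 0.3, -1.4] TCP [ 0.4308 -0.1981  0.0591] z [-0.   -0.87 -0.5 ]
```

Call:
carry_out([
  [0, 0, 0, 0.1, 0.3, -0.7, 0],
  [0, 0, 0, 0.1, 0.3, -1, 0],
  [0, 0, 0, 0.1, 0.3, -1.2, 0],
  [0, 0, 0, 0.1, 0.3, -1.3, 0],
  [0, 0, 0, 0.1, 0.3, -1.4, 0],
  [0, 0, 0, 0.1, 0.3, -1.4, 0],
])

```text
time: 31.05
position: [0.431, -0.198, 0.0595]
tool_rot: [1.589, 1.578, -0.91]
ft_force: [1.0, -0.1, 0.1]
grip_width: 0.569
grip_force: 35.0
```

Call:
carry_out([
  [0, 0, 0, 0, 0, -0.1, 0],
  [0, 0, 0, 0, 0, -0.1, 0],
])

```text
time: 31.25
position: [0.4311, -0.1981, 0.0589]
tool_rot: [1.588, 1.578, -0.911]
ft_force: [0.5, 0.8, 2.3]
grip_width: 0.574
grip_force: 35.0
```

Call:
carry_out([
  [0, 0, 0, 0, 0, 0, 0.7],
  [0, 0, 0, 0, 0, 0.1, 0.75],
  [0, 0, 0, 0, 0, 0.1, 0.75],
  [0, 0, 0, 0, 0, 0.1, 0.75],
  [0, 0, 0, 0, 2, 1.2, 0.75],
  [0, 0, 0, 0, 5, 3, 0.75],
  [0, 0, 0, 0, 8, 5.5, 0.75],
  [0, 0, 0, 2, 11, 9, 0.75],
  [0, 0, 0, 4, 14, 12, 0.75],
  [0, 0, 0, 5, 16, 13, 0.75],
])

```text
time: 32.25
position: [0.4835, -0.0353, 0.1913]
tool_rot: [1.59, 1.578, -0.902]
ft_force: [0.9, -0.1, -1.0]
grip_width: 0.747
grip_force: 0.0
```

```bash
python3 track.py 13; python3 - <<'E'
from go import *
delta(down(-20),np.array([.559,.290,.20]),'mush')
t,s=load('top13'),load('scene13')
a=cv2.resize(t['pixels'][170:310,325:445],(480,560),interpolation=2); b=cv2.resize(s['pixels'][140:280,100:250],(600,560)[0:2] if 0 else (320,560),interpolation=2)
cv2.imwrite('pics/chk13.png',np.hstack([a,b])[:,:,::-1])
E
```

```text
t 32.35 pos [ 0.4835 -0.0343  0.1896] f [ 1.  -1.  -0.4] q [-0.63  0.33  0.06  1.9   0.8   1.62 -0.85]
tool z [ 0.006 -0.864 -0.504] y [1.    0.001 0.01 ] grip 0.7500448477947093 0.0
 wood px [219. 161.] area 84 xy [0.6991 0.1292] len/wid [0.021 0.024] yaw -0.8
 wood px [416. 219.] area 87 xy [ 0.5471 -0.3259] len/wid [0.015 0.031] yaw 1.7
 wood px [242. 224.] area 79 xy [0.5487 0.0787] len/wid [0.007 0.047] yaw -1.0
 wood px [505. 238.] area 503 xy [ 0.4988 -0.5256] len/wid [0.052 0.069] yaw 4.7
 wood px [253. 264.] area 177 xy [0.4559 0.0545] len/wid [0.009 0.105] yaw -1.2
 wood px [367. 272.] area 183 xy [ 0.4305 -0.207 ] len/wid [0.018 0.048] yaw -3.3
 wood px [422. 321.] area 362 xy [ 0.3173 -0.3246] len/wid [0.03  0.082] yaw 8.5
mush turn [51.5, 36.8, 63.5] shift [7.5, 32.4, 1.0] TCP [0.559 0.29  0.2  ] z [ 0.  0. -1.]
```

View pics/chk13.png

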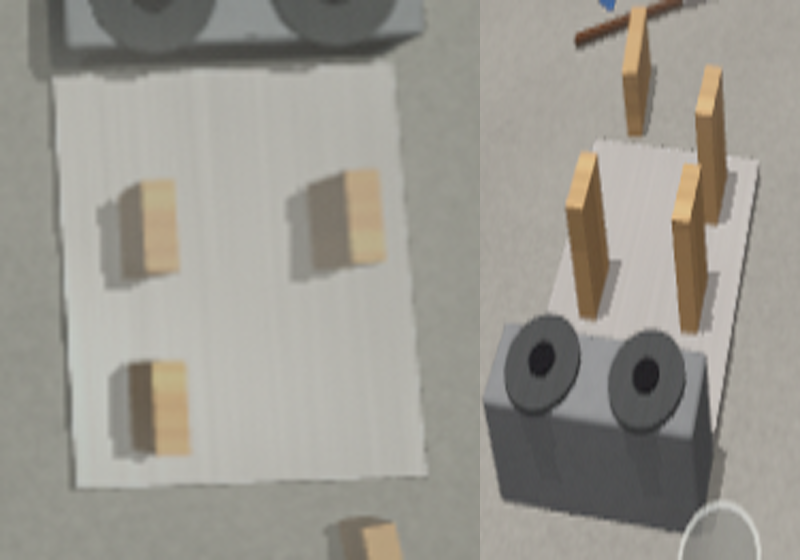

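Three plaques still stand on the deck, but the near-right one has been knocked off: it now stands upright on the bench beyond the deck's near edge, near top pixel (422,321). I'll measure it and re-grip it from above.

```bash
python3 - <<'E'
from plq import *
from go import delta,down
t,s=load('top13'),load('scene13')
mt,ct=masks(t);ms,cs=masks(s)
print([(np.round(c),int(m.sum())) for m,c in zip(ms,cs) if c[1]>140 and c[0]<250])
m=mt[np.argmin([np.linalg.norm(c-[422,321]) for c in ct])]
sm=ms[np.argmin([np.linalg.norm(c-[173,158]) for c in cs])]
for dims in((.05,.018,.08),(.08,.018,.05)):
    q=onz(t,(422,321),dims[2]/2); r=[]
    for a in(-.2,.2):
        v0=np.r_[q[0],q[1],dims[2]/2,10*a]
        sx=[v0]+[v0+d for d in np.diag([.01,.01,.004,3])]
        r.append(minimize(lambda v:iou((v[0],v[1],v[2],v[3]/10),dims,[(t,m),(s,sm)]),v0,method='Nelder-Mead',options=dict(initial_simplex=sx)))
    b=min(r,key=lambda r:r.fun); print(dims,np.round(b.x[:3],4),'yaw',np.degrees(b.x[3]/10),b.fun/2)
a=cv2.resize(t['pixels'][280:360,380:460],(400,400),interpolation=2); b=cv2.resize(s['pixels'][110:190,130:210],(400,400),interpolation=2)
cv2.imwrite('pics/chk14.png',np.hstack([a,b])[:,:,::-1])
E
```

```text
[(array([173., 157.]), 322), (array([202., 190.]), 949), (array([ 64., 191.]), 935), (array([150., 198.]), 575)]
(0.05, 0.018, 0.08) [ 0.3122 -0.3218  0.0128] yaw 2.8242729911215982 -0.6312781153390801
(0.08, 0.018, 0.05) [ 0.3227 -0.3177  0.0241] yaw 9.898049046978642 -0.7688090357700021
```

View pics/chk14.png

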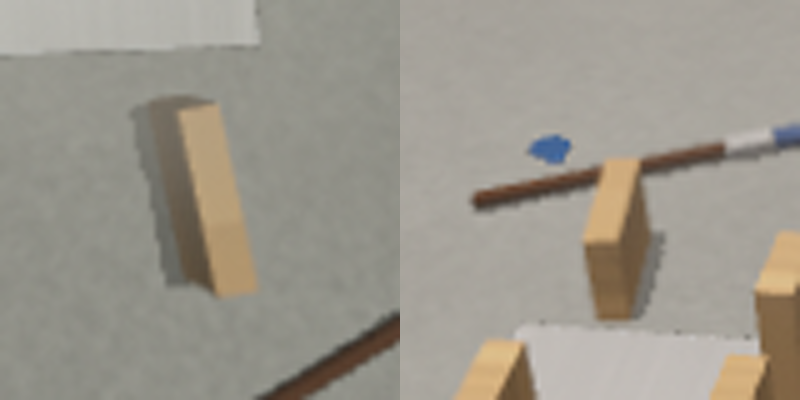

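The knocked plaque rests on its 80 mm edge on the bench, steady. Its top face has corners near top pixels (416,301.6), (422.4,300.6), (431,338.4) and (424,339.4).

```bash
python3 - <<'E'
from go import *
t=load('top13')
P=[onz(t,(380+a/5-.4,280+b/5-.4),.05) for a,b in((180,108),(212,103),(255,292),(220,297))]
c=np.mean(P,0); e=(P[0]+P[1])/2-(P[2]+P[3])/2; print(c,np.degrees(np.arctan2(e[1],e[0])),np.linalg.norm(e))
delta(down(-170),np.array([.322,-.318,.16]),'above')
E
```

```text
[ 0.32594667 -0.31604945  0.05      ] 8.383590470892063 0.08088238311426942
above turn [49.7, -41.0, -71.9] shift [-16.2, -28.4, -3.0] TCP [ 0.322 -0.318  0.16 ] z [ 0.  0. -1.]
```

Call:
carry_out([
  [49.7, -41, -71.9, 0, 0, 2, 0.5],
  [49.7, -41, -71.9, 0, 0, 2, 0.5],
  [49.7, -41, -71.9, -4, 0, 2, 0.5],
  [49.7, -41, -71.9, -4, -4, 2, 0.5],
  [49.7, -41, -71.9, -6, -8, 2, 0.5],
  [49.7, -41, -71.9, -8, -12, 2, 0.5],
  [49.7, -41, -71.9, -10, -16, 2, 0.5],
  [49.7, -41, -71.9, -12, -20, 1, 0.5],
  [49.7, -41, -71.9, -14, -24, 0, 0.5],
  [49.7, -41, -71.9, -16, -28.3, -2, 0.5],
  [49.7, -41, -71.9, -16, -28.3, -3, 0.5],
  [49.7, -41, -71.9, -16, -28.3, -3, 0.5],
])

```text
time: 33.55
position: [0.3164, -0.3231, 0.1568]
tool_rot: [-3.122, -0.257, 0.008]
ft_force: [-1.6, -0.4, -0.4]
grip_width: 0.501
grip_force: 0.0
```

Call:
carry_out([
  [0, 0, 0, 0, 0, 0, 0.5],
])

```text
time: 33.65
position: [0.3198, -0.3207, 0.1578]
tool_rot: [-3.124, -0.274, 0.009]
ft_force: [0.0, 0.3, 0.4]
grip_width: 0.5
grip_force: 0.0
```

```bash
python3 st.py; python3 - <<'E'
from go import *
delta(down(-171),np.array([.324,-.317,.030]),'grip'); 
E
```

```text
t 33.65 pos [ 0.3198 -0.3207  0.1578] f [0.  0.3 0.4] q [-0.03 -0.1   0.73  2.02  0.07  1.2  -0.72]
tool z [-0.006  0.006 -1.   ] y [ 0.174 -0.985 -0.007] grip 0.5 0.0
grip turn [-0.3, -0.4, -1.0] shift [0.4, 0.4, -12.8] TCP [ 0.324 -0.317  0.03 ] z [ 0.  0. -1.]
```

Call:
carry_out([
  [0, 0, -1, 0.4, 0.3, -4, 0.5],
  [0, 0, -1, 0.4, 0.3, -8, 0.5],
  [0, 0, -1, 0.4, 0.3, -11, 0.5],
  [0, 0, -1, 0.4, 0.3, -12.8, 0.5],
  [0, 0, -1, 0.4, 0.3, -12.8, 0.5],
  [0, 0, -1, 0.4, 0.3, -12.8, 0],
  [0, 0, -1, 0.4, 0.3, -12.8, 0],
  [0, 0, -1, 0.4, 0.3, -12.8, 0],
  [0, 0, -1, 0.4, 0.3, -12.8, 0],
  [0, 0, -1, 0.4, 0.3, -12.8, 0],
  [0, 0, -1, 0.4, 0.3, -12.8, 0],
], squeeze=30)

```text
time: 34.75
position: [0.3257, -0.3182, 0.0313]
tool_rot: [-3.127, -0.248, 0.004]
ft_force: [-0.2, 1.3, 5.5]
grip_width: 0.203
grip_force: 30.0
```

```bash
python3 st.py; python3 - <<'E'
from go import *
st=ctrl.get_state(); o=st['position']-np.array([.324,-.317,.025])
delta(down(-180),np.array([.438,-.305,.037])+[o[0],0,o[2]],'place')
E
```

```text
t 34.75 pos [ 0.3257 -0.3182  0.0313] f [-0.2  1.3  5.5] q [-0.    0.12  0.76  2.14 -0.11  0.92 -0.59]
tool z [-0.003  0.005 -1.   ] y [ 0.158 -0.987 -0.005] grip 0.203 29.99530255794525
place turn [-0.3, -0.1, -9.1] shift [11.4, 1.3, 1.2] TCP [ 0.4397 -0.305   0.0433] z [ 0.  0. -1.]
```

Call:
carry_out([
  [0, 0, 0, 0, 0, 3, 0],
  [0, 0, 0, 0, 0, 5, 0],
  [0, 0, -9.1, 4, 0.5, 5, 0],
  [0, 0, -9.1, 8, 1.3, 5, 0],
  [0, 0, -9.1, 11.4, 1.3, 5, 0],
  [0, 0, -9.1, 11.4, 1.3, 5, 0],
  [0, 0, -9.1, 11.4, 1.3, 3.5, 0],
  [0, 0, -9.1, 11.4, 1.3, 2.5, 0],
  [0, 0, -9.1, 11.4, 1.3, 1.9, 0],
  [0, 0, -9.1, 11.4, 1.3, 1.7, 0],
])

```text
time: 35.75
position: [0.4372, -0.3048, 0.0462]
tool_rot: [-3.135, 0.003, 0.008]
ft_force: [-0.3, 0.1, -0.2]
grip_width: 0.203
grip_force: 30.0
```

Call:
carry_out([
  [0, 0, 0, 0, 0, -0.3, 0],
  [0, 0, 0, 0, 0, -0.4, 0],
  [0, 0, 0, 0, 0, -0.4, 0],
])

```text
time: 36.05
position: [0.4391, -0.305, 0.0437]
tool_rot: [-3.136, 0.001, 0.005]
ft_force: [0.4, -0.0, 0.2]
grip_width: 0.204
grip_force: 30.0
```

Call:
carry_out([
  [0, 0, 0, 0, 0, -0.1, 0],
  [0, 0, 0, 0, 0, -0.2, 0],
  [0, 0, 0, 0, 0, -0.2, 0],
])

```text
time: 36.35
position: [0.4393, -0.3052, 0.0433]
tool_rot: [-3.135, 0.001, 0.004]
ft_force: [-3.4, 1.9, 11.9]
grip_width: 0.204
grip_force: 30.0
```

Call:
carry_out([
  [0, 0, 0, 0, 0, 0.1, 0.3],
  [0, 0, 0, 0, 0, 0.15, 0.45],
  [0, 0, 0, 0, 0, 0.15, 0.45],
  [0, 0, 0, 0, 0, 2, 0.45],
  [0, 0, 0, 0, 0, 6, 0.45],
  [0, 0, 0, 0, 0, 11, 0.45],
  [0, 0, 0, 0, 0, 16, 0.45],
  [0, 0, 0, 0, 5, 18, 0.6],
  [0, 0, 0, 0, 10, 18, 0.7],
  [0, 0, 0, 0, 15, 18, 0.75],
  [0, 0, 0, 0, 20, 18, 0.75],
  [0, 0, 0, 0, 25, 18, 0.75],
])

```text
time: 37.55
position: [0.4387, -0.0565, 0.2217]
tool_rot: [-3.136, 0.001, 0.003]
ft_force: [0.4, -0.7, 0.4]
grip_width: 0.734
grip_force: 0.0
```

```bash
python3 st.py;  python3 - <<'E'
from go import *
delta(down(-20),np.array([.559,.290,.17]),'mush');delta(down(-100),np.array([.559,.290,.17]),'mush-100')
t,s=snap('top','top15'),snap('scene','scene15')
a=cv2.resize(t['pixels'][150:310,325:445],(450,600),interpolation=2); b=cv2.resize(s['pixels'][150:290,100:240],(350,350),interpolation=2)
c=cv2.resize(s['pixels'][160:260,370:470],(250,250),interpolation=2); p=np.zeros((600,350,3),np.uint8); p[:350]=b; p[350:,:250]=c
cv2.imwrite('pics/chk15.png',np.hstack([a,p])[:,:,::-1])
E
```

```text
t 37.55 pos [ 0.4387 -0.0565  0.2217] f [ 0.4 -0.7  0.4] q [-0.4  -0.15  0.43  1.95  0.06  1.34 -1.56]
tool z [-0.002  0.006 -1.   ] y [-0.    -1.    -0.006] grip 0.734 0.0
mush turn [0.1, -0.5, 160.0] shift [12.0, 34.7, -5.2] TCP [0.559 0.29  0.17 ] z [ 0.  0. -1.]
mush-100 turn [-0.2, -0.3, 80.0] shift [12.0, 34.7, -5.2] TCP [0.559 0.29  0.17 ] z [ 0.  0. -1.]
```

View pics/chk15.png

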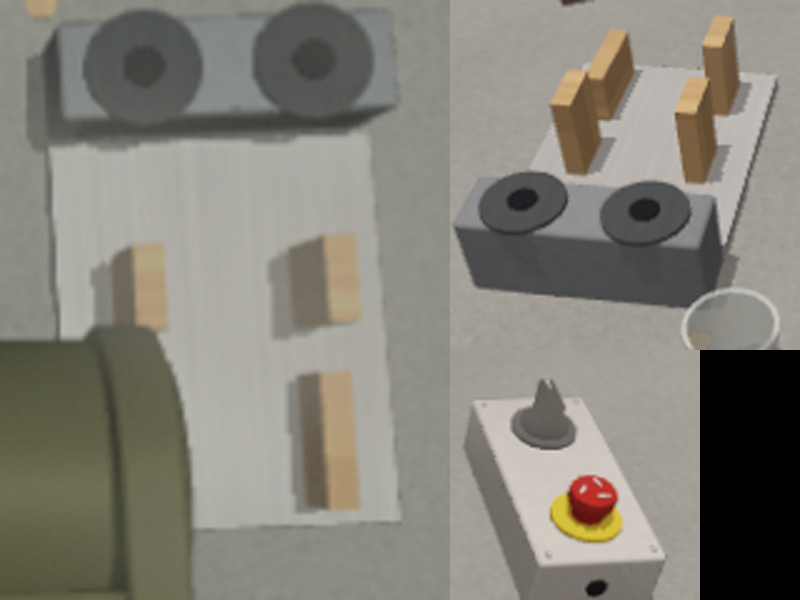

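All four plaques stand apart on the deck, the fourth on its long edge, and the mushroom is still down. Next I go to the mushroom.

Call:
carry_out([
  [0, 0, 80, 2, 5, 0, 0.75],
  [0, 0, 80, 4, 10, 0, 0.75],
  [0, 0, 80, 6, 15, 0, 0.75],
  [0, 0, 80, 8, 20, 0, 0.75],
  [0, 0, 80, 10, 25, -2, 0.75],
  [0, 0, 80, 12, 30, -4, 0.75],
  [0, 0, 80, 12, 34.7, -5, 0.75],
  [0, 0, 80, 12, 34.7, -5, 0.75],
  [0, 0, 80, 12, 34.7, -5, 0.75],
  [0, 0, 80, 12, 34.7, -5, 0.75],
  [0, 0, 80, 12, 34.7, -5, 0.75],
  [0, 0, 80, 12, 34.7, -5, 0.75],
])

```text
time: 38.85
position: [0.5593, 0.2878, 0.1712]
tool_rot: [-2.408, -2.015, 0.01]
ft_force: [0.5, -0.2, -0.1]
grip_width: 0.749
grip_force: 0.0
```

```bash
python3 st.py;  python3 - <<'E'
from go import *
delta(down(-100),np.array([.5592,.2895,.073]),'grip')
E
```

```text
t 38.85 pos [0.5593 0.2878 0.1712] f [ 0.5 -0.2 -0.1] q [-0.64  0.31  0.15  1.57 -0.05  1.27 -0.66]
tool z [-0.006 -0.003 -1.   ] y [ 0.984 -0.176 -0.005] grip 0.749 0.0
grip turn [0.2, -0.3, 0.1] shift [-0.0, 0.2, -9.8] TCP [0.5592 0.2895 0.073 ] z [ 0.  0. -1.]
```

Call:
carry_out([
  [0, 0, 0, 0, 0.1, -4, 0.75],
  [0, 0, 0, 0, 0.1, -8, 0.75],
  [0, 0, 0, 0, 0.1, -9.7, 0.75],
  [0, 0, 0, 0, 0.1, -9.7, 0.75],
  [0, 0, 0, 0, 0.1, -9.7, 0],
  [0, 0, 0, 0, 0.1, -9.7, 0],
  [0, 0, 0, 0, 0.1, -9.7, 0],
  [0, 0, 0, 0, 0.1, -9.7, 0],
  [0, 0, 0, 0, 0.1, -9.7, 0],
], squeeze=15)

```text
time: 39.75
position: [0.5593, 0.2899, 0.0757]
tool_rot: [-2.405, -2.018, 0.007]
ft_force: [-0.1, -0.2, 3.9]
grip_width: 0.455
grip_force: 15.0
```

Gripped at 0.455 (39.6 mm), which matches the 40 mm head. Now the clockwise turn of 55°.

Call:
carry_out([
  [0, 0, -8, 0, 0, 0, 0],
  [0, 0, -16, 0, 0, 0, 0],
  [0, 0, -24, 0, 0, 0, 0],
  [0, 0, -32, 0, 0, 0, 0],
  [0, 0, -40, 0, 0, 0, 0],
  [0, 0, -48, 0, 0, 0, 0],
  [0, 0, -54, 0, 0, 0, 0],
  [0, 0, -54, 0, 0, 0, 0],
  [0, 0, -54, 0, 0, 0, 0],
])

```text
time: 40.65
position: [0.5595, 0.2897, 0.0753]
tool_rot: [-3.056, -0.709, 0.005]
ft_force: [-0.8, 0.1, 4.3]
grip_width: 0.449
grip_force: 15.0
```

```bash
python3 st.py
```

```text
t 40.65 pos [0.5595 0.2897 0.0753] f [-0.8  0.1  4.3] q [-0.75  0.39  0.29  1.68 -0.13  1.09 -1.53]
tool z [-0.004  0.004 -1.   ] y [ 0.44  -0.898 -0.005] grip 0.449 15.000500679016113
```

Call:
carry_out([
  [0, 0, 0, 0, 0, 0, 0.6],
  [0, 0, 0, 0, 0, 0, 0.75],
  [0, 0, 0, 0, 0, 0, 0.75],
  [0, 0, 0, 0, 0, 3, 0.75],
  [0, 0, 0, 0, 0, 7, 0.75],
  [0, 0, 0, 0, 0, 11, 0.75],
  [0, 0, 80, -6, -1, 11, 0.75],
  [0, 0, 80, -11.8, -2.2, 11, 0.6],
  [0, 0, 80, -11.8, -2.2, 11, 0.6],
  [0, 0, 80, -11.8, -2.2, 11, 0.6],
  [0, 0, 80, -11.8, -2.2, 11, 0.6],
  [0, 0, 80, -11.8, -2.2, 11, 0.6],
])

```text
time: 41.85
position: [0.4407, 0.2673, 0.1844]
tool_rot: [-2.441, -1.974, 0.009]
ft_force: [0.5, 0.5, -0.1]
grip_width: 0.601
grip_force: 0.0
```

```bash
python3 st.py; python3 - <<'E'
from go import *
delta(down(10),np.array([.4415,.2675,.186]),'knob')
s=snap('scene','scene16')
for n in('scene0','scene11','scene16'):
    a=load(n)['pixels'].astype(int)[190:240,405:450]; m=(a[...,0]>120)&(a[...,1]<60)&(a[...,2]<60)
    y,x=np.where(m); print(n,m.sum(),x.mean()+405,y.min()+190,y.mean()+190,y.max()+190)
E
```

```text
t 41.85 pos [0.4407 0.2673 0.1844] f [ 0.5  0.5 -0.1] q [-0.81  0.06  0.22  1.84 -0.02  1.25 -0.79]
tool z [-0.006 -0.002 -1.   ] y [ 0.978 -0.209 -0.005] grip 0.601 0.0
knob turn [0.4, -0.1, 112.1] shift [0.1, 0.0, 0.2] TCP [0.4415 0.2675 0.186 ] z [ 0.  0. -1.]
scene0 121 427.7107438016529 208 214.27272727272728 219
scene11 134 426.8059701492537 211 217.3582089552239 223
scene16 124 427.7177419354839 208 214.5241935483871 220
```

The mushroom is back up: its red blob sits at its original rows. Now align with the knob.

Call:
carry_out([
  [0, 0, 90, 0.1, 0, 0, 0.5],
  [0, 0, 90, 0.1, 0, 0, 0.5],
  [0, 0, 90, 0.1, 0, 0, 0.5],
  [0, 0, 90, 0.1, 0, 0, 0.5],
  [0, 0, 90, 0.1, 0, 0, 0.5],
  [0, 0, 90, 0.1, 0, 0, 0.5],
  [0, 0, 90, 0.1, 0, 0, 0.5],
  [0, 0, 90, 0.1, 0, 0, 0.5],
  [0, 0, 112.1, 0.1, 0, 0, 0.5],
  [0, 0, 112.1, 0.1, 0, 0, 0.5],
  [0, 0, 112.1, 0.1, 0, 0, 0.5],
  [0, 0, 112.1, 0.1, 0, 0, 0.5],
])

```text
time: 43.1
position: [0.4419, 0.2673, 0.1841]
tool_rot: [-0.024, 3.139, -0.009]
ft_force: [-0.2, 0.2, 0.3]
grip_width: 0.501
grip_force: 0.0
```

Call:
carry_out([
  [0, 0, 12, 0, 0, 0, 0.5],
  [0, 0, 12, 0, 0, 0, 0.5],
  [0, 0, 12, 0, 0, 0, 0.5],
])

```text
time: 43.4
position: [0.442, 0.2673, 0.1842]
tool_rot: [-0.343, 3.119, -0.008]
ft_force: [-0.4, 0.5, 0.1]
grip_width: 0.501
grip_force: 0.0
```

```bash
python3 st.py; python3 - <<'E'
from go import *
delta(down(10),np.array([.4415,.2675,.078]),'knob')
E
```

```text
t 43.4 pos [0.442  0.2673 0.1842] f [-0.4  0.5  0.1] q [-0.75  0.06  0.16  1.84 -0.    1.25  1.2 ]
tool z [ 0.004 -0.005 -1.   ] y [-0.217  0.976 -0.006] grip 0.501 0.0
knob turn [0.3, 0.2, -2.5] shift [-0.0, 0.0, -10.6] TCP [0.4415 0.2675 0.078 ] z [ 0.  0. -1.]
```

Call:
carry_out([
  [0, 0, -2.5, 0, 0, -4, 0.5],
  [0, 0, -2.5, 0, 0, -8, 0.5],
  [0, 0, -2.5, 0, 0, -10.5, 0.5],
  [0, 0, -2.5, 0, 0, -10.5, 0.5],
  [0, 0, -2.5, 0, 0, -10.5, 0],
  [0, 0, -2.5, 0, 0, -10.5, 0],
  [0, 0, -2.5, 0, 0, -10.5, 0],
  [0, 0, -2.5, 0, 0, -10.5, 0],
  [0, 0, -2.5, 0, 0, -10.5, 0],
], squeeze=30)

```text
time: 44.3
position: [0.4426, 0.268, 0.0805]
tool_rot: [-0.278, 3.124, -0.006]
ft_force: [-0.3, 0.1, 2.8]
grip_width: 0.16
grip_force: 30.0
```

Call:
carry_out([
  [0, 0, -8, 0, 0, 0, 0],
  [0, 0, -16, 0, 0, 0, 0],
  [0, 0, -24, 0, 0, 0, 0],
  [0, 0, -32, 0, 0, 0, 0],
  [0, 0, -40, 0, 0, 0, 0],
  [0, 0, -48, 0, 0, 0, 0],
  [0, 0, -56, 0, 0, 0, 0],
  [0, 0, -60, 0, 0, 0, 0],
  [0, 0, -63, 0, 0, 0, 0],
  [0, 0, -64, 0, 0, 0, 0],
  [0, 0, -64, 0, 0, 0, 0],
  [0, 0, -64, 0, 0, 0, 0],
])

```text
time: 45.5
position: [0.442, 0.2667, 0.0804]
tool_rot: [1.42, 2.801, -0.012]
ft_force: [-2.6, -3.2, 5.8]
grip_width: 0.161
grip_force: 30.0
```

```bash
python3 - <<'E'
from h import *
s=ctrl.get_state(); R=cv2.Rodrigues(np.array(s['tool_rot']))[0]; print(R[:,1],-np.degrees(np.arctan2(R[0,1],R[1,1])),s['torque'],s['grip_width'],s['grip_force'],s['ft_force'])
snap('top','top17')
E
```

```text
[ 0.80645822  0.59125805 -0.00624919] -53.7528457346824 [-0.69627825  0.44505475  0.58122504] 0.16087044615053642 30.00140114687383 [-2.64355986 -3.15815428  5.83179695]
```

Call:
carry_out([
  [0, 0, 0, 0, 0, 0, 0.8],
  [0, 0, 0, 0, 0, 0, 0.8],
  [0, 0, 0, 0, 0, 0, 0.8],
  [0, 0, 0, 0, 0, 0, 0.8],
  [0, 0, 0, 0, 0, 3, 0.8],
  [0, 0, 0, 0, 0, 8, 0.8],
  [0, 0, 0, 0, 0, 12, 0.8],
  [0, 0, 0, -6, 0, 14, 0.8],
  [0, 0, 0, -6, 5, 14, 0.8],
  [0, 0, 0, -6, 10, 14, 0.8],
  [0, 0, 0, -6, 15, 14, 0.8],
  [0, 0, 0, -6, 20, 14, 0.8],
])

```text
time: 46.75
position: [0.3814, 0.4682, 0.2199]
tool_rot: [-1.422, -2.801, 0.008]
ft_force: [0.7, 0.8, -0.1]
grip_width: 0.798
grip_force: 0.0
```

```bash
python3 st.py; python3 - <<'E'
from h import *
t,s=snap('top','top18'),snap('scene','scene18')
a=cv2.resize(t['pixels'][110:310,110:450],(800,470),interpolation=2)
b=cv2.resize(s['pixels'][140:280,100:460],(334,130),interpolation=2);c=cv2.resize(s['pixels'][160:260,370:470],(130,130),interpolation=2)
p=np.zeros((130,800,3),np.uint8);p[:,:334]=b;p[:,340:470]=c
cv2.imwrite('pics/chk18.png',np.vstack([a,p])[:,:,::-1])
E
```

```text
t 46.75 pos [0.3814 0.4682 0.2199] f [ 0.7  0.8 -0.1] q [-1.02  0.23  0.11  1.58 -0.02  1.35 -0.28]
tool z [-0.002 -0.004 -1.   ] y [ 0.807  0.59  -0.004] grip 0.798 0.0
```

View pics/chk18.png

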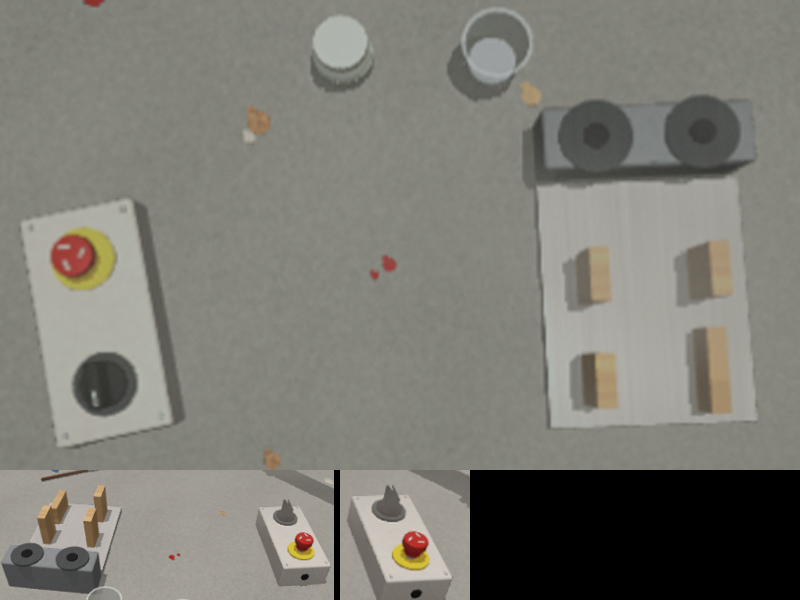

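All four plaques stand apart on the deck, the mushroom is up, the knob is back at rest, and jar and cup are where they were.

```bash
python3 -c "
from bench import ctrl
print(ctrl.close_job())"
```

```text
the job is handed in; nothing more can be done
None
```

The job is handed in: the last pictures showed all four plaques upright and apart on the deck, the stop back up, the start knob twisted to its stop and back at rest, and the jar and cup unmoved; the hand-in returned no verdict.

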